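# Weigh the salt crock that stands behind the bottle and mills

## Robot

A 6-joint arm with a two-finger parallel gripper is mounted at the origin on the work surface. World frame = base frame: x ahead of the robot, y to its left, z up, the work surface at z = 0. Lengths are in m, angles in rad, forces in N, time in s.
With the tool pointing down it reaches from about 0.375 to 0.9 m from the base axis. Payload 3.1 kg.
Tool frame: the origin (TCP) lies on the centre line of the jaws, within the pads' length; the fingertips stand 14 mm ahead of it and the grasp point (between the pads) lies 5 mm behind it; z points along the fingers, y is the line along which they close (so a half turn about z gives the same grasp; the last joint's range is limited). The gripper opens to 87 mm and grips with 3 to 60 N. Pads are 19 mm wide; open, the fingers measure 117 mm over their backs; the gripper's body (75 mm by 190 mm) begins 51 mm behind the grasp point.
Start: joints at [-1.333, 0.527, 1.433, -0, 1.181, -0.178], TCP at [0.253, -0.571, 0.199] pointing down, gripper open.
Joint ranges: [-3.08, 3.08], [-0.75, 2.2], [0.22, 2.44], [-1.43, 4.57], [0, 2.65], [-2.85, 2.85]. Speed limits (rad/s): [2.79, 2.79, 3.14, 3.14, 3.14, 3.14].

## Interface

Orientations are given as a unit quaternion [x, y, z, w].
In Python, from rig import robot gives the robot as it stands.
- The arm moves only by the tool move_arm, never from a script. Its argument "commands" is a list of rows, each an object with "hand": the finger opening in cm, from 0 to 8.7; "travel": the shift along the tool's x, y, z in cm, a list of three; "twist": the turn, a rotation vector about the tool's x, y, z in degrees, a list of three. In form: [{"hand": hand, "travel": [dx, dy, dz], "twist": [wx, wy, wz]}, ...]. A call has 1 to 5 rows; each row shifts and turns the commanded pose from where the row before left it, along the tool's axes as they then stand; what a row does not reach is not made up. A row lasts 1/12 s, in which the tool goes at most 41.7 mm and 7.16 degrees, less where a joint would pass 70% of its speed; a pose out of reach is approached as far as the arm can. A call is refused whole if a number of a shift passes 4.17 or a number of a turn 7.16, either way. A call with a gripper value outside its range is refused whole. The fingers move at their own pace and stop on an object; "force" is the grip in N (left out, the last holds). Time passes only in rows, so rows that do not move let the fingers close. It gives the time, the measured TCP pose, the force, the opening and the grip force at its end, in the units of the state.
- robot.get_obs(): the state, without advancing time (a new reading comes with each control period).
- robot.camera(name): name is "scene" or "top"; returns a dict with "frame" (480x640x3 uint8, red, green, blue), "fov_y" (degrees; the focal length in pixels is half the picture's height over the tangent of half this angle, whatever the lens; pixels are square), "cx", "cy" (the principal point, pixels), "extrinsics" (4x4, takes a point from camera to world coordinates). Camera axes: x right, y down, z forward; pixel columns grow to the right and rows downward; lengths in m; the calibration is good to about 2 mm. A picture is of the moment at which its call begins. There is no depth.
- robot.hand_in(): hands the job in; it is judged then, once.
The state is a dict: "time": time; "q": joint angles; "joint_velocities": joint speeds; "joint_torque": joint torques, N m; "position": TCP position; "tool_rot": TCP orientation; "ft_force": force on the tool from outside, world axes, zero at the start; "moment": the same for the moment, N m; "grip_width": finger opening in m; "grip_force": force on a finger pad.
Only numpy, scipy, OpenCV 4.12 (cv2) and the standard library are available. Lean on these libraries where they do the work, as an engineer would, in place of code of your own. Each camera call takes 0.05 s, during which the arm holds its last target. There are 200 camera calls.

## Task

I want to weigh the little marble salt crock, but the oil bottle and the two copper mills hem it in on the tray. Stand all three of them upright on the wooden chopping board for now, set the crock down gently in the middle of the kitchen scale's round pan and leave it there, and then put the bottle and both mills back on the tray, each on the very spot where it stood before. Knock nothing over, and leave the candle jar and the pinch bowl where they are.

Things in the scene. Friction and masses are not known exactly. Their poses are not given: they have to be found in the camera images.
- oil_bottle: Oil bottle of dark green glass with a pale label band, 218 mm tall, loose, on the tray. Origin at the centre of its underside, z up its axis. Round: body 56 mm across up to 128 mm height, then narrowing; steel pourer collar 29 mm across from 164 to 194 mm height (grip there, at about 180 mm); thin spout above to 218 mm. About 0.45 kg.
- tall_mill: The taller of two copper mills, 190 mm tall, loose, standing on the tray. Origin at the centre of its underside, z up its axis. Round: foot 52 mm across, waist 39 mm; its head has straight sides 48 mm across from 138 to 166 mm height (grip there, at about 152 mm); small steel knob 16 mm across on top, to 190 mm. About 0.34 kg.
- short_mill: The shorter of two copper mills, 150 mm tall, loose, standing on the tray. Origin at the centre of its underside, z up its axis. Round: foot 48 mm across, waist 35 mm; its head has straight sides 44 mm across from 98 to 126 mm height (grip there, at about 112 mm); small steel knob 16 mm across on top, to 150 mm. About 0.26 kg.
- salt_crock: Squat white marble salt crock, ribbed side, flat lid that stays on, 59 mm across, 62 mm tall, straight-sided, loose, at the back of the tray. The bottle and mills stand about 62 mm from it (centre to centre), one at its front and one at either side: no room for a gripper until they are gone. Origin at the centre of its underside, z up its axis. About 0.38 kg.
- tray: Round dark walnut tray, fixed, 304 mm across, floor 6 mm thick, rim 6 mm wide and 18 mm high. Origin at the centre of its underside, on the worktop; x points from its front (the robot's side, within 0.35 rad) to its back. In its frame the crock stands near (44, 0) mm, the bottle and mills, in any arrangement, near (-18, 0), (33, 61) and (33, -61) mm, all on its floor.
- board: Wooden chopping board lying on the worktop to the left or right of the tray, fixed, 300 mm along its x axis, 180 mm along its y axis, 20 mm thick, empty. Origin at the centre of its underside (its top is 20 mm above).
- scale: Flat electronic kitchen scale on the worktop on the other side of the tray from the board, fixed: pale body 215 x 165 mm, 18 mm high, with a round steel pan 140 mm across whose flat top is 28 mm above the worktop, and a small dark display on the robot's side of the pan. Origin under the centre of the pan, at worktop height. The pan does not give.
- candle_jar: Black lidded candle jar, 66 mm across, 74 mm tall, loose, on the front part of the tray; to be left alone. Origin at the centre of its underside. In the tray's frame near (-66, 88) or (-66, -88) mm.
- pinch_bowl: Small white pinch bowl, 68 mm across, 30 mm tall, empty, loose, on the front part of the tray, on the other side from the candle jar; to be left alone. Origin at the centre of its underside.

How it is judged:
By the outcome, as a careful person would: the job done as asked, in the order asked, and still so for the second after the job is handed in, with the robot touching nothing.
It also fails if it takes over 152 s, if anything falls off the work surface, if the arm or the gripper's body presses on something with over 40 N, if the wrist force passes 120 N, or if a joint passes its speed limit or range.

## Working session

There is one attempt and no reset: what is moved stays moved. The work goes in short steps, Python scripts to look and compute and a tool call to move; the robot and the scene stay as the last step left them, time stands still between calls to the robot, and variables do not carry over. Pictures are saved under pics/ and viewed, at most 14 in all, crops included, and the job is handed in when it is done.

Besides the shell and the picture viewer there is one more tool, called after "Call:" as name([rows], argument=value, ...), one row to a line, values as JSON. move_arm: Moves the arm, as the interface text tells. Its arguments: {"type":"object","properties":{"commands":{"type":"array"},"force":{"type":"number"}},"required":["commands"]}

```bash
mkdir -p pics; ls
cat > h.py <<'E'
import numpy as np, cv2
from rig import robot
def cam(n):
    c=robot.camera(n); f=240/np.tan(np.radians(c['fov_y'])/2)
    return c['frame'],np.array([[f,0,c['cx']],[0,f,c['cy']],[0,0,1]]),np.array(c['extrinsics'])
def ray(K,T,u,v,z):
    d=T[:3,:3]@np.linalg.inv(K)@np.array([u,v,1.]); o=T[:3,3]
    return o+d*(z-o[2])/d[2]
def proj(K,T,p):
    q=K@(T[:3,:3].T@(np.array(p)-T[:3,3])); return q[:2]/q[2]
E
python3 - <<'E'
from h import *
o=robot.get_obs(); print(o)
for n in('scene','top'):
    f,K,T=cam(n); cv2.imwrite(f'pics/{n}0.png',f[:,:,::-1]); np.savez(f'{n}0.npz',f=f,K=K,T=T); print(n,K,T)
E
```

```text
pics
{'time': 0.0, 'q': array([-1.33248773e+00,  5.28431258e-01,  1.43391594e+00, -3.56925470e-05,
        1.18140865e+00, -1.78478002e-01]), 'joint_velocities': array([ 9.30819905e-05,  1.64699444e-03, -8.09198926e-04, -4.43756684e-04,
       -1.15048784e-04,  2.96899743e-04]), 'joint_torque': array([ 1.98040558e-03, -4.40037382e+01, -1.76587683e+01,  6.35195780e-02,
        5.81668527e-02, -1.65832735e-04]), 'position': array([ 0.25285371, -0.57069792,  0.19788881]), 'tool_rot': array([ 9.78362607e-01,  2.06894753e-01, -4.88469523e-05, -1.08061516e-03]), 'ft_force': array([-0.03278062,  0.1557934 , -0.29921409]), 'moment': array([-0.04133089, -0.04388075,  0.05052127]), 'grip_force': 0.0, 'grip_width': 0.0869428287696146}
scene [[520.13929567   0.         310.09475909]
 [  0.         520.13929567 247.42549661]
 [  0.           0.           1.        ]] [[-0.35670929  0.75578344 -0.54913557  1.17812235]
 [ 0.93413964  0.2810682  -0.21996316  0.27253928]
 [-0.01189997 -0.59143221 -0.80626691  0.98308286]
 [ 0.          0.          0.          1.        ]]
top [[561.06607158   0.         318.29997159]
 [  0.         561.06607158 241.38147242]
 [  0.           0.           1.        ]] [[-0.00532255 -0.99425456  0.106909    0.42428119]
 [-0.99981022  0.00328758 -0.01920182  0.01956445]
 [ 0.01874003 -0.10699092 -0.99408337  1.00637652]
 [ 0.          0.          0.          1.        ]]
```

View pics/scene0.png

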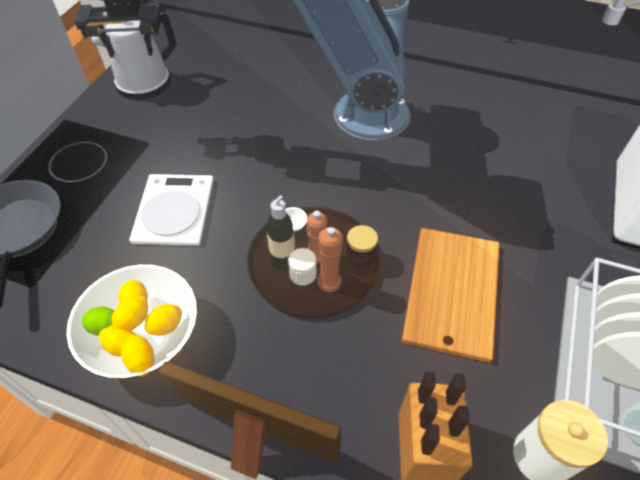

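View pics/top0.png

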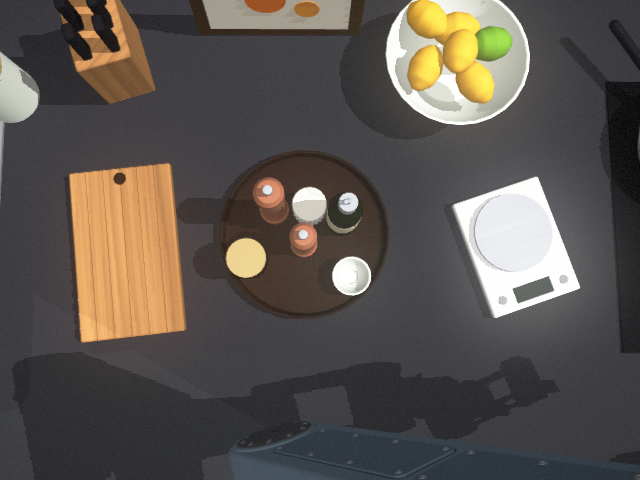

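Board is on the left (top px ~(127,252)), scale on the right (pan ~(512,232)). On the tray: tall mill left (267,189), short mill in front (303,235), bottle right (347,205), crock (309,203), candle (246,258), bowl (351,276). I'll zoom in to measure these.

Run:
```python
import numpy as np,cv2
a=np.load('top0.npz')['f'][165:295,215:395,::-1]; b=np.load('scene0.npz')['f'][185:315,240:390,::-1]
cv2.imwrite('pics/z1.png',cv2.resize(a,None,fx=4.4,fy=4.4,interpolation=cv2.INTER_CUBIC))
cv2.imwrite('pics/z2.png',cv2.resize(b,None,fx=4.5,fy=4.5,interpolation=cv2.INTER_CUBIC))
```

```text
(no output)
```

View pics/z1.png

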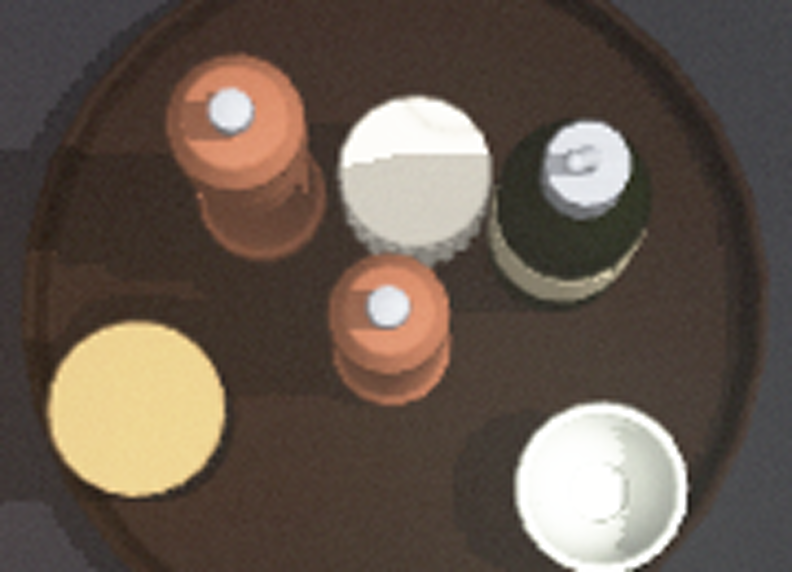

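View pics/z2.png

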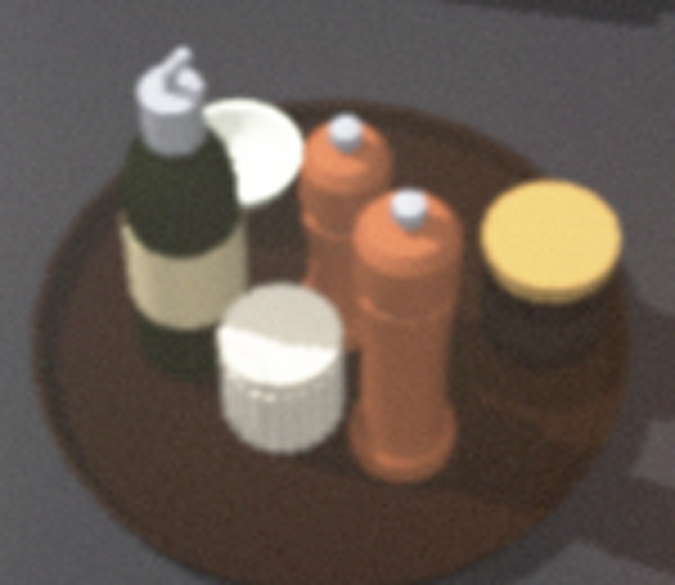

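Run:
```python
from h import *
t=np.load('top0.npz');s=np.load('scene0.npz')
A=lambda U,V:((U+.5)/4.4-.5+215,(V+.5)/4.4-.5+165); B=lambda U,V:((U+.5)/4.5-.5+240,(V+.5)/4.5-.5+185)
for n,a,b,z in[('tall',(230,109),(409,209),.188),('short',(388,305),(346,133),.148),('bottle',(589,163),(171,90),.200),('crock',(415,172),(281,334),.068),('candle',(137,408),(551,240),.08),('bowl',(602,487),None,.036)]:
    print(n,ray(t['K'],t['T'],*A(*a),z).round(4), b and ray(s['K'],s['T'],*B(*b),z).round(4))
    if b:
        M=[];r=[]
        for (u,v),c in((A(*a),t),(B(*b),s)):
            d=c['T'][:3,:3]@np.linalg.inv(c['K'])@[u,v,1];d/=np.linalg.norm(d);P=np.eye(3)-np.outer(d,d);M.append(P);r.append(P@c['T'][:3,3])
        print('  tri',np.linalg.lstsq(np.vstack(M),np.hstack(r),rcond=None)[0].round(4))
hsv=cv2.cvtColor(t['f'],cv2.COLOR_RGB2HSV)
def big(m):
    return max(cv2.findContours(m.astype(np.uint8),0,cv2.CHAIN_APPROX_NONE)[0],key=cv2.contourArea)
m=np.zeros((480,640),bool);m[150:360,50:200]=1
c=big(m&(hsv[...,1]>90)&(hsv[...,2]>90)); R=cv2.minAreaRect(c)
bp=np.array([ray(t['K'],t['T'],u,v,.02)[:2] for u,v in cv2.boxPoints(R)]);print('board',bp.round(4),bp.mean(0))
m[:]=0;m[170:325,445:590]=1
c=big(m&(hsv[...,2]>120)); R=cv2.minAreaRect(c)
bp=np.array([ray(t['K'],t['T'],u,v,.018)[:2] for u,v in cv2.boxPoints(R)]);print('scale body',bp.round(4),bp.mean(0))
g=t['f'][200:265,480:545].astype(int); print(g[30,::4].tolist())
cv2.imwrite('pics/z3.png',cv2.resize(t['f'][170:325,445:590,::-1],None,fx=3.8,fy=3.8,interpolation=cv2.INTER_CUBIC))
# tray outer from clicks on z1: fit circle
g=cv2.cvtColor(t['f'],cv2.COLOR_RGB2LAB)
mm=np.zeros((480,640),bool);mm[140:330,205:405]=1
c=big(cv2.morphologyEx((mm&(t['f'][...,0].astype(int)-t['f'][...,2]>6)).astype(np.uint8),cv2.MORPH_OPEN,np.ones((3,3))))
h=cv2.convexHull(c)[:,0];p=np.array([ray(t['K'],t['T'],u,v,.018)[:2] for u,v in h])
x,*_=np.linalg.lstsq(np.c_[2*p,np.ones(len(p))],(p**2).sum(1),rcond=None);print('tray',x[:2],np.sqrt(x[2]+x[:2]@x[:2]))
```

```text
tall [0.5899 0.0794 0.188 ] [0.586  0.0787 0.188 ]
  tri [0.589  0.0794 0.1919]
short [0.5282 0.0268 0.148 ] [0.5242 0.0265 0.148 ]
  tri [0.5276 0.0272 0.1521]
bottle [ 0.5691 -0.0403  0.2   ] [ 0.5686 -0.0393  0.2   ]
  tri [ 0.5689 -0.0398  0.2002]
crock [0.5894 0.017  0.068 ] [0.5893 0.0175 0.068 ]
  tri [0.5894 0.0173 0.068 ]
candle [0.4978 0.1217 0.08  ] [0.4996 0.1232 0.08  ]
  tri [0.4979 0.1224 0.0774]
bowl [ 0.4694 -0.0562  0.036 ] None
board [[0.6561 0.4507]
 [0.6734 0.2624]
 [0.372  0.2291]
 [0.3567 0.4117]] [0.51455655 0.33847323]
scale body [[ 0.5963 -0.2376]
 [ 0.6547 -0.3976]
 [ 0.446  -0.4637]
 [ 0.3906 -0.3064]] [ 0.52189154 -0.3513166 ]
[[235, 237, 241], [234, 236, 240], [236, 238, 242], [238, 239, 243], [239, 240, 243], [239, 241, 245], [238, 240, 244], [235, 237, 241], [235, 238, 241], [239, 241, 244], [235, 237, 241], [235, 238, 241], [235, 237, 241], [234, 236, 240], [235, 237, 243], [235, 236, 240], [235, 237, 240]]
tray [0.54247741 0.03275294] 0.15515230343488615
```

View pics/z3.png

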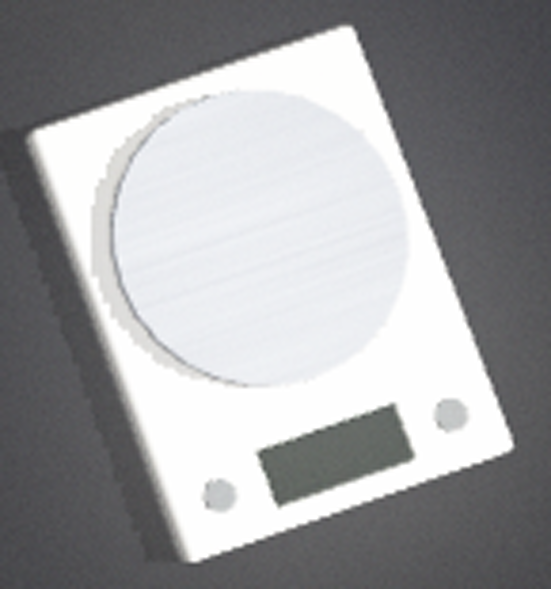

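Pan spans 113–409 × 90–387 in the crop, so its centre is at about (261,238) there. That completes the measurements, so I start moving: rise, square the tool to the world axes, and go over the bottle.

Run:
```python
from h import *
t=np.load('top0.npz');s=np.load('scene0.npz')
print('pan',ray(t['K'],t['T'],261.5/3.8-.5+445,238.5/3.8-.5+170,.028), proj(s['K'],s['T'],ray(t['K'],t['T'],513.3,232.3,.028)))
c=np.array([.5146,.3385]);a=.12;R=np.array([[np.cos(a),-np.sin(a)],[np.sin(a),np.cos(a)]])
for p in((.11,.05),(0,-.03),(-.11,.04)): print(c+R@p)
```

```text
pan [ 0.54458197 -0.34443234  0.028     ] [169.47730628 211.16257045]
[0.61782334 0.40130877]
[0.51819137 0.30871574]
[0.40060256 0.365044  ]
```

Call:
move_arm([
  {"hand": 8.7, "travel": [0, 0, -2.6], "twist": [0, 0, 5.96]},
  {"hand": 8.7, "travel": [0, 0, -2.6], "twist": [0, 0, 5.96]},
  {"hand": 8.7, "travel": [0, 0, -2.6], "twist": [0, 0, 5.96]},
  {"hand": 8.7, "travel": [0, 0, -2.6], "twist": [0, 0, 5.96]},
  {"hand": 8.7, "travel": [0, 0, 0], "twist": [0, 0, 0]},
], force=30)

```text
time: 0.52
position: [0.2539, -0.5745, 0.3087]
tool_rot: [1.0, -0.001, 0.001, 0.005]
ft_force: [0.4, -1.0, 1.4]
grip_width: 0.0869
grip_force: 0.0
```

Call:
move_arm([
  {"hand": 8.7, "travel": [2.1, -3.5, 0], "twist": [0, 0, 0]},
  {"hand": 8.7, "travel": [2.1, -3.5, 0], "twist": [0, 0, 0]},
  {"hand": 8.7, "travel": [2.1, -3.5, 0], "twist": [0, 0, 0]},
  {"hand": 8.7, "travel": [2.1, -3.5, 0], "twist": [0, 0, 0]},
  {"hand": 8.7, "travel": [2.1, -3.5, 0], "twist": [0, 0, 0]},
])

```text
time: 0.93
position: [0.3581, -0.3942, 0.3019]
tool_rot: [1.0, 0.0, -0.0, -0.001]
ft_force: [0.7, 0.1, -0.1]
grip_width: 0.087
grip_force: 0.0
```

Call:
move_arm([
  {"hand": 8.7, "travel": [2.1, -3.5, 0], "twist": [0, 0, 0]},
  {"hand": 8.7, "travel": [2.1, -3.5, 0], "twist": [0, 0, 0]},
  {"hand": 8.7, "travel": [2.1, -3.5, 0], "twist": [0, 0, 0]},
  {"hand": 8.7, "travel": [2.1, -3.5, 0], "twist": [0, 0, 0]},
  {"hand": 8.7, "travel": [2.1, -3.5, 0], "twist": [0, 0, 0]},
])

```text
time: 1.35
position: [0.463, -0.2191, 0.3021]
tool_rot: [1.0, 0.001, -0.001, -0.0]
ft_force: [0.6, -0.6, -0.2]
grip_width: 0.0872
grip_force: 0.0
```

Call:
move_arm([
  {"hand": 8.7, "travel": [2.1, -3.5, 0], "twist": [0, 0, 0]},
  {"hand": 8.7, "travel": [2.1, -3.5, 0], "twist": [0, 0, 0]},
  {"hand": 8.7, "travel": [2.1, -3.5, 0], "twist": [0, 0, 0]},
  {"hand": 8.7, "travel": [2.1, -3.5, 0], "twist": [0, 0, 0]},
  {"hand": 8.7, "travel": [0, 0, 0], "twist": [0, 0, 0]},
])

```text
time: 1.77
position: [0.549, -0.0746, 0.302]
tool_rot: [1.0, 0.004, 0.001, -0.002]
ft_force: [0.1, -0.6, -0.4]
grip_width: 0.0872
grip_force: 0.0
```

Call:
move_arm([
  {"hand": 8.7, "travel": [0, 0, 0], "twist": [0, 0, 0]},
  {"hand": 8.7, "travel": [0, 0, 0], "twist": [0, 0, 0]},
])

```text
time: 1.93
position: [0.546, -0.0812, 0.302]
tool_rot: [1.0, 0.001, -0.001, 0.0]
ft_force: [0.4, -0.0, 1.1]
grip_width: 0.0868
grip_force: 0.0
```

Call:
move_arm([
  {"hand": 8.7, "travel": [1.2, -2.0, 0], "twist": [0, 0, 0]},
  {"hand": 8.7, "travel": [1.1, -2.0, 0], "twist": [0, 0, 0]},
  {"hand": 8.7, "travel": [0, 0, 0], "twist": [0, 0, 0]},
  {"hand": 8.7, "travel": [0, 0, 2.0], "twist": [0, 0, 0]},
  {"hand": 8.7, "travel": [0, 0, 2.0], "twist": [0, 0, 0]},
])

```text
time: 2.35
position: [0.57, -0.0433, 0.2635]
tool_rot: [1.0, -0.0, 0.001, 0.001]
ft_force: [-0.2, -1.0, -0.9]
grip_width: 0.0869
grip_force: 0.0
```

Run:
```python
from h import *
f,K,T=cam('scene'); g,K2,T2=cam('top')
im=np.hstack([cv2.resize(f[130:290,200:360,::-1],(400,400)),cv2.resize(g[120:280,270:430,::-1],(400,400))]); cv2.imwrite('pics/a1.png',im)
```

```text
(no output)
```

View pics/a1.png

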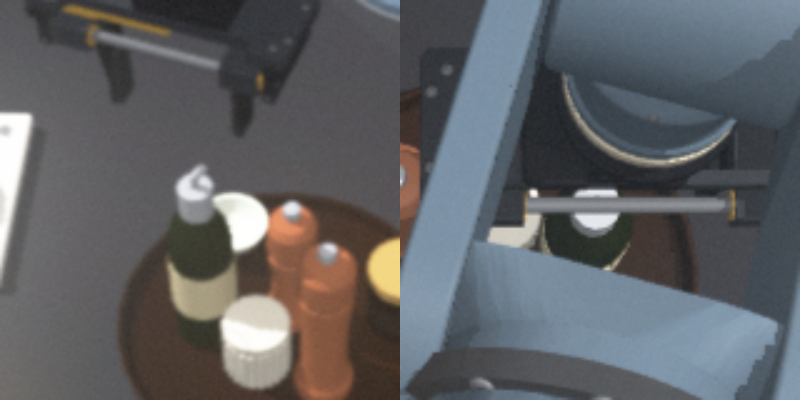

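The gripper straddles the bottle, with fingertips at scene px ~(246,169) and (297,182). Its long side is along y. I'll check this against the projection.

Run:
```python
from h import *
s=np.load('scene0.npz'); p=robot.get_obs()['position']; print(p)
for dy in(-.05,0,.05): print(proj(s['K'],s['T'],p+[0,dy,-.014]))
```

```text
[ 0.56628875 -0.0425359   0.25959528]
[251.43359816 181.12741114]
[275.08502163 187.70866711]
[299.26252979 194.43631165]
```

Run:
```python
from h import *
p=robot.get_obs()['position']; print(p, robot.get_obs()['position'])
f,K,T=cam('scene'); p=robot.get_obs()['position']; print(p)
c=f[125:225,225:325].copy()
im=cv2.resize(c[:,:,::-1],(800,600)[0:1]*2 if 0 else (600,600),interpolation=cv2.INTER_CUBIC); im=np.clip(im.astype(float)*2.2,0,255).astype(np.uint8)
for dy in(-.05,0,.05):
    for z in(-.014,.005):
        u,v=proj(K,T,p+[0,dy,z]); cv2.circle(im,(int((u-225)*6),int((v-125)*6)),4,(0,255,0),1)
cv2.imwrite('pics/a2.png',im)
```

```text
[ 0.56628875 -0.0425359   0.25959528] [ 0.56628875 -0.0425359   0.25959528]
[ 0.56773123 -0.04267665  0.26137067]
```

View pics/a2.png

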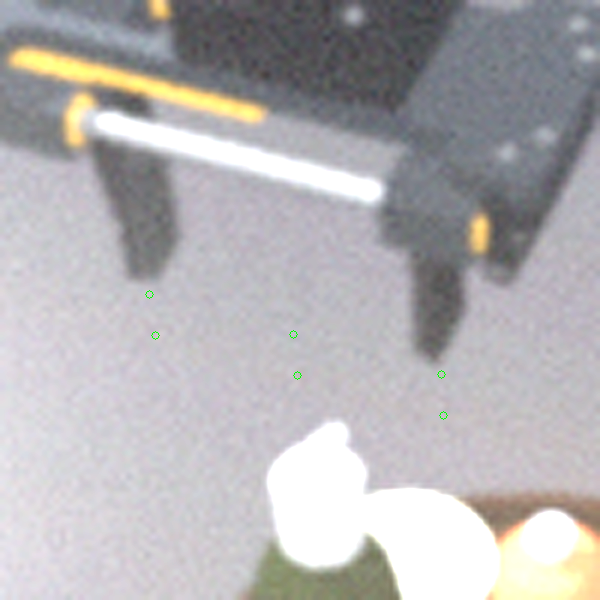

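The visible fingertips are about 9 px above where the readout puts them. I'll check the arm-to-camera consistency by triangulating the bar and checking the robot base.

Run:
```python
from h import *
s=np.load('scene0.npz');t=np.load('top0.npz')
print('base',ray(s['K'],s['T'],372,115,.01))
def tri(a,b):
    M=[];r=[]
    for (u,v),c in((a,t),(b,s)):
        d=c['T'][:3,:3]@np.linalg.inv(c['K'])@[u,v,1];d/=np.linalg.norm(d);P=np.eye(3)-np.outer(d,d);M.append(P);r.append(P@c['T'][:3,3])
    x,res,*_=np.linalg.lstsq(np.vstack(M),np.hstack(r),rcond=None);return x,res
print('barL',tri((270+128/2.5,120+205/2.5),(225+380/6,125+190/6)))
print('barR',tri((270+330/2.5,120+204/2.5),(225+95/6,125+120/6)))
p=np.array([.5677,-.0427,.2614])
for z in np.arange(-.02,.03,.008): print(z,[proj(s['K'],s['T'],p+[0,dy,z]).round(1) for dy in(-.05,.05)])
```

```text
base [0.01711438 0.00547532 0.01      ]
barL (array([ 0.55017799, -0.00689738,  0.32353469]), array([0.00020248]))
barR (array([ 0.55027178, -0.10507129,  0.31978545]), array([0.00010658]))
-0.02 [array([251.3, 183.1]), array([299. , 196.4])]
-0.012 [array([250.8, 180.2]), array([298.9, 193.6])]
-0.004 [array([250.4, 177.3]), array([298.7, 190.7])]
0.004 [array([250. , 174.4]), array([298.6, 187.8])]
0.012 [array([249.5, 171.5]), array([298.5, 184.9])]
0.02 [array([249.1, 168.4]), array([298.3, 181.9])]
0.028 [array([248.6, 165.4]), array([298.2, 178.8])]
```

Run:
```python
from h import *
s=np.load('scene0.npz');t=np.load('top0.npz')
def tri(a,b):
    M=[];r=[]
    for (u,v),c in((a,t),(b,s)):
        d=c['T'][:3,:3]@np.linalg.inv(c['K'])@[u,v,1];d/=np.linalg.norm(d);P=np.eye(3)-np.outer(d,d);M.append(P);r.append(P@c['T'][:3,3])
    x,res,*_=np.linalg.lstsq(np.vstack(M),np.hstack(r),rcond=None);return x,res
print('barL',tri((270+127/2.5,120+203/2.5),(225+478/6,125+232/6)))
print('barR',tri((270+333/2.5,120+204/2.5),(225+80/6,125+120/6)))
print(robot.get_obs())
```

```text
barL (array([0.54827863, 0.00750625, 0.31064371]), array([5.09158709e-05]))
barR (array([ 0.55101313, -0.10817938,  0.31910728]), array([0.00015748]))
{'time': 2.5, 'q': array([-2.70912785e-01,  3.86828420e-01,  1.49417821e+00, -6.01934869e-04,
        1.26530587e+00,  1.30145858e+00]), 'joint_velocities': array([ 0.00667533, -0.02540024, -0.05628697,  0.00470519,  0.00074345,
        0.00404688]), 'joint_torque': array([ 1.29446746e-01, -3.76681781e+01, -1.81860065e+01,  5.17180155e-02,
       -7.01430067e-02, -5.28228804e-03]), 'position': array([ 0.56773123, -0.04267665,  0.26137067]), 'tool_rot': array([ 9.99996932e-01, -6.96318961e-04, -2.35087825e-03, -3.53331555e-04]), 'ft_force': array([ 0.04340627, -0.33573293, -0.58381789]), 'moment': array([0.03009211, 0.00962384, 0.0230504 ]), 'grip_force': 0.0, 'grip_width': 0.08694295656564234}
```

Run:
```python
from h import *
g,K,T=cam('top'); f,Ks,Ts=cam('scene'); p=robot.get_obs()['position'].copy(); print(p)
s=np.load('scene0.npz')
for u,v in((249.2,171.3),(297.5,185)): print(ray(Ks,Ts,u,v,p[2]-.014))
im=np.clip(cv2.resize(g[60:280,230:450,::-1],(600,600),interpolation=cv2.INTER_CUBIC)*1.8,0,255).astype(np.uint8)
k=600/220
for dy in(-.06,0,.06):
    for z in(-.014,.05,.15):
        u,v=proj(K,T,p+[0,dy,z]); cv2.circle(im,(int((u-230)*k),int((v-60)*k)),4,(0,255,0) if z<0 else (0,0,255) if z<.1 else (255,0,255),2)
cv2.imwrite('pics/a3.png',im)
```

```text
[ 0.56982819 -0.04270059  0.26366296]
[ 0.54713872 -0.10571397  0.24966296]
[ 0.54827175 -0.0031834   0.24966296]
```

View pics/a3.png

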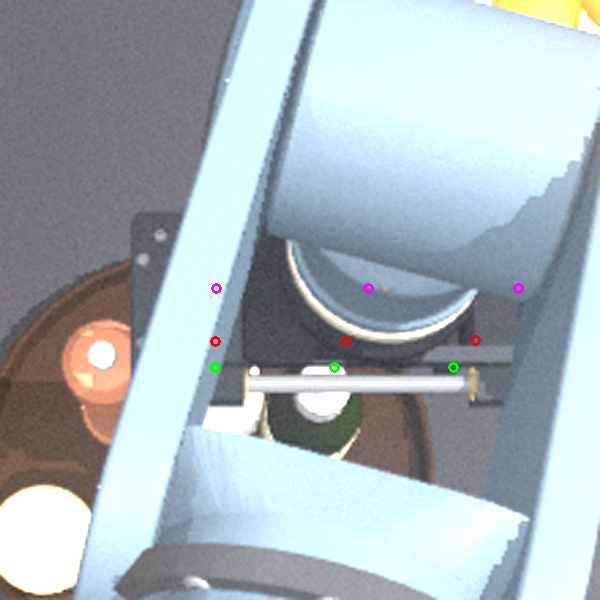

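Call:
move_arm([
  {"hand": 8.7, "travel": [0, 0, 2.0], "twist": [0, 0, 0]},
  {"hand": 8.7, "travel": [0, 0, 2.0], "twist": [0, 0, 0]},
  {"hand": 8.7, "travel": [0, 0, 1.8], "twist": [0, 0, 0]},
  {"hand": 8.7, "travel": [0, 0, 0], "twist": [0, 0, 0]},
  {"hand": 8.7, "travel": [0, 0, 0], "twist": [0, 0, 0]},
])

```text
time: 3.02
position: [0.5698, -0.0418, 0.2054]
tool_rot: [1.0, 0.0, 0.0, 0.0]
ft_force: [0.3, 0.4, 0.5]
grip_width: 0.0868
grip_force: 0.0
```

Run:
```python
from h import *
f,K,T=cam('scene'); p=robot.get_obs()['position'].copy(); print(p)
im=np.clip(cv2.resize(f[150:250,225:325,::-1],(600,600),interpolation=cv2.INTER_CUBIC)*1.8,0,255).astype(np.uint8)
for dy in(-.0435,0,.0435):
    for z in(-.014,.005):
        u,v=proj(K,T,p+[0,dy,z]); cv2.circle(im,(int((u-225)*6),int((v-150)*6)),4,(0,255,0),1)
cv2.imwrite('pics/a4.png',im)
```

```text
[ 0.5706698  -0.04190571  0.20629292]
```

View pics/a4.png

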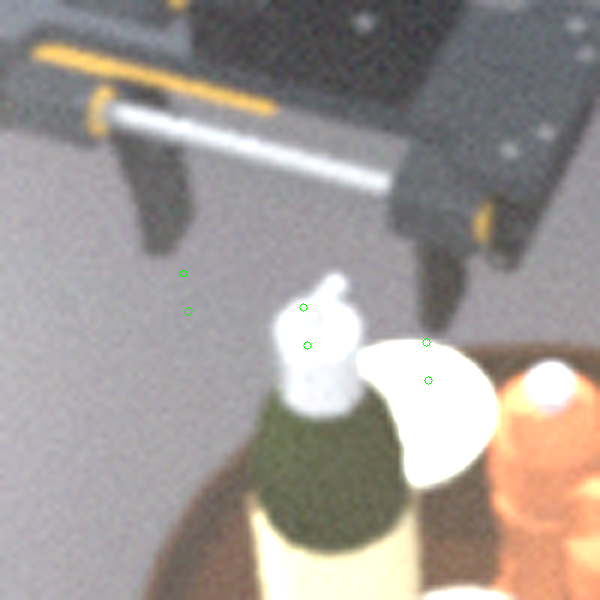

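The tips are at px (160,252) and (437,330), about 9 px above the prediction. In this one view that could be a height offset or an x offset. I'll settle it over the clear board with both cameras and a gentle touch.

Call:
move_arm([
  {"hand": 8.7, "travel": [0, 0, -3], "twist": [0, 0, 0]},
  {"hand": 8.7, "travel": [0, 0, -3], "twist": [0, 0, 0]},
  {"hand": 8.7, "travel": [0, 0, -3], "twist": [0, 0, 0]},
  {"hand": 8.7, "travel": [0, 0, -3], "twist": [0, 0, 0]},
  {"hand": 8.7, "travel": [0, -3.5, 0], "twist": [0, 0, 0]},
])

```text
time: 3.48
position: [0.5754, -0.012, 0.3344]
tool_rot: [1.0, -0.003, 0.009, 0.004]
ft_force: [1.8, 0.9, 0.1]
grip_width: 0.0869
grip_force: 0.0
```

Call:
move_arm([
  {"hand": 8.7, "travel": [-0.6, -3.6, 0], "twist": [0, 0, 0]},
  {"hand": 8.7, "travel": [-0.6, -3.6, 0], "twist": [0, 0, 0]},
  {"hand": 8.7, "travel": [-0.6, -3.6, 0], "twist": [0, 0, 0]},
  {"hand": 8.7, "travel": [-0.6, -3.6, 0], "twist": [0, 0, 0]},
  {"hand": 8.7, "travel": [-0.6, -3.6, 0], "twist": [0, 0, 0]},
])

```text
time: 3.9
position: [0.54, 0.1753, 0.3276]
tool_rot: [1.0, 0.0, 0.002, -0.0]
ft_force: [0.3, -0.0, -0.2]
grip_width: 0.087
grip_force: 0.0
```

Call:
move_arm([
  {"hand": 8.7, "travel": [-0.6, -3.6, 0], "twist": [0, 0, 0]},
  {"hand": 8.7, "travel": [-0.6, -3.6, 0], "twist": [0, 0, 0]},
  {"hand": 8.7, "travel": [-0.6, -3.6, 0], "twist": [0, 0, 0]},
  {"hand": 8.7, "travel": [-0.6, -3.6, 0], "twist": [0, 0, 0]},
  {"hand": 8.7, "travel": [0, -1.5, 0], "twist": [0, 0, 0]},
])

```text
time: 4.32
position: [0.5145, 0.3373, 0.3275]
tool_rot: [1.0, 0.002, 0.002, -0.002]
ft_force: [-0.2, 0.2, -0.0]
grip_width: 0.087
grip_force: 0.0
```

Call:
move_arm([
  {"hand": 5, "travel": [0, 0, 4], "twist": [0, 0, 0]},
  {"hand": 5, "travel": [0, 0, 4], "twist": [0, 0, 0]},
  {"hand": 5, "travel": [0, 0, 4], "twist": [0, 0, 0]},
  {"hand": 5, "travel": [0, 0, 4], "twist": [0, 0, 0]},
  {"hand": 5, "travel": [0, 0, 4], "twist": [0, 0, 0]},
])

```text
time: 4.73
position: [0.5171, 0.3329, 0.1254]
tool_rot: [1.0, 0.0, 0.002, -0.001]
ft_force: [0.8, 0.0, -0.0]
grip_width: 0.0613
grip_force: 0.0
```

Call:
move_arm([
  {"hand": 5, "travel": [0, 0, 4], "twist": [0, 0, 0]},
  {"hand": 5, "travel": [0, 0, 0], "twist": [0, 0, 0]},
  {"hand": 5, "travel": [0, 0, 0], "twist": [0, 0, 0]},
])

```text
time: 4.98
position: [0.515, 0.332, 0.084]
tool_rot: [1.0, 0.0, -0.002, 0.001]
ft_force: [0.5, 0.3, 0.5]
grip_width: 0.0514
grip_force: 0.0
```

Run:
```python
from h import *
f,K,T=cam('scene'); p=robot.get_obs()['position'].copy(); g,K2,T2=cam('top'); print(p,robot.get_obs()['position'])
ims=[]
for im,K,T in((f,K,T),(g,K2,T2)):
    u,v=proj(K,T,p+[0,0,.02]); u0=int(u)-50;v0=int(v)-62
    u0=max(u0,0)
    c=np.clip(cv2.resize(im[v0:v0+124,u0:u0+100,::-1],(400,496),interpolation=cv2.INTER_CUBIC)*1.6,0,255).astype(np.uint8)
    for dy in(-.0325,0,.0325):
        a,b=proj(K,T,p+[0,dy,-.014]); cv2.circle(c,(int((a-u0)*4),int((b-v0)*4)),3,(0,255,0),1)
    ims.append(c); print(u0,v0)
cv2.imwrite('pics/a5.png',np.hstack(ims))
```

```text
[0.51716327 0.33300578 0.08658102] [0.5182601  0.3335353  0.08806275]
409 203
61 182
```

View pics/a5.png

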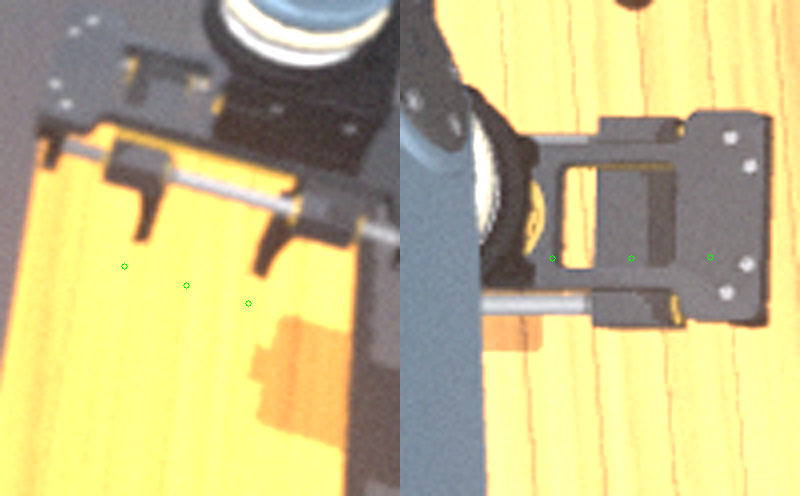

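The top view shows the gripper has two cross-bars (front at crop y≈138, rear at y≈300), so my earlier triangulation mixed them up. I'll locate the front bar in both views properly.

Run:
```python
from h import *
from scipy.optimize import least_squares
s=np.load('scene0.npz');t=np.load('top0.npz')
def plane(c,pts): # rows of constraint on (x,z): point whose pixel is p, with y free
    return [(c,p) for p in pts]
SC=[(409+85/4,203+150/4),(409+230/4,203+190/4)]; TF=[(61+165/4,182+139/4),(61+190/4,182+139/4)]; TN=[(61+110/4,182+302/4),(61+170/4,182+301/4)]
def res(q,obs):
    x,z=q;r=[]
    for c,(u,v) in obs:
        d=c['T'][:3,:3]@np.linalg.inv(c['K'])@[u,v,1];o=c['T'][:3,3]
        k=(z-o[2])/d[2]; r.append(o[0]+k*d[0]-x)
    return r
r=least_squares(res,[.5,.15],args=(plane(s,SC)+plane(t,TF),));print('front bar x,z',r.x,r.fun)
z=r.x[1];print('near bar x',[ray(t['K'],t['T'],u,v,z)[:2] for u,v in TN],'far',[ray(t['K'],t['T'],u,v,z)[:2] for u,v in TF])
print('tips scene at z',[ (zz,ray(s['K'],s['T'],409+202/4,203+257/4,zz).round(4)) for zz in(.072,.085,.1)])
```

```text
front bar x,z [0.5482247  0.19689228] [ 2.70375116e-04 -2.70179900e-04  1.10018920e-05 -1.11969094e-05]
near bar x [array([0.48915195, 0.33406102]), array([0.48942978, 0.31268665])] far [array([0.5482357 , 0.31656238]), array([0.5482135 , 0.30757643])]
tips scene at z [(0.072, array([0.4963, 0.3372, 0.072 ])), (0.085, array([0.506 , 0.3363, 0.085 ])), (0.1, array([0.5173, 0.3352, 0.1   ]))]
```

Call:
move_arm([
  {"hand": 5, "travel": [0, 0, 2.3], "twist": [0, 0, 0]},
  {"hand": 5, "travel": [0, 0, 2], "twist": [0, 0, 0]},
  {"hand": 5, "travel": [0, 0, 0], "twist": [0, 0, 0]},
  {"hand": 5, "travel": [0, 0, 0.3], "twist": [0, 0, 0]},
  {"hand": 5, "travel": [0, 0, 0], "twist": [0, 0, 0]},
])

```text
time: 5.5
position: [0.5173, 0.3335, 0.0415]
tool_rot: [1.0, 0.0, 0.002, -0.001]
ft_force: [0.6, 0.9, -0.2]
grip_width: 0.0497
grip_force: 0.0
```

Call:
move_arm([
  {"hand": 5, "travel": [0, 0, 0.2], "twist": [0, 0, 0]},
  {"hand": 5, "travel": [0, 0, 0.2], "twist": [0, 0, 0]},
  {"hand": 5, "travel": [0, 0, 0], "twist": [0, 0, 0]},
])

```text
time: 5.75
position: [0.5159, 0.3329, 0.0356]
tool_rot: [1.0, 0.0, 0.001, -0.0]
ft_force: [0.6, 0.1, 0.2]
grip_width: 0.0502
grip_force: 0.0
```

Call:
move_arm([
  {"hand": 5, "travel": [0, 0, 0.2], "twist": [0, 0, 0]},
  {"hand": 5, "travel": [0, 0, 0], "twist": [0, 0, 0]},
])

```text
time: 5.92
position: [0.5153, 0.3327, 0.0328]
tool_rot: [1.0, 0.0, -0.0, 0.0]
ft_force: [0.2, 0.7, 0.2]
grip_width: 0.0498
grip_force: 0.0
```

Call:
move_arm([
  {"hand": 5, "travel": [0, 0, 0.2], "twist": [0, 0, 0]},
  {"hand": 5, "travel": [0, 0, 0.2], "twist": [0, 0, 0]},
  {"hand": 5, "travel": [0, 0, 0], "twist": [0, 0, 0]},
])

```text
time: 6.17
position: [0.515, 0.3326, 0.0283]
tool_rot: [1.0, 0.0, -0.0, 0.0]
ft_force: [-0.4, -0.4, 0.4]
grip_width: 0.0504
grip_force: 0.0
```

Run:
```python
from h import *
f,K,T=cam('scene'); p=robot.get_obs()['position'].copy(); print(p,robot.get_obs()['ft_force'])
u0,v0=409,230
c=np.clip(cv2.resize(f[v0:v0+90,u0:u0+100,::-1],(600,540),interpolation=cv2.INTER_CUBIC)*1.6,0,255).astype(np.uint8)
for dy in(-.0325,0,.0325):
    a,b=proj(K,T,p+[0,dy,-.014]); cv2.circle(c,(int((a-u0)*6),int((b-v0)*6)),3,(0,255,0),1)
cv2.imwrite('pics/a6.png',c)
```

```text
[0.51512443 0.33257962 0.02843052] [ 0.29034193 -0.02687883  0.92246908]
```

View pics/a6.png

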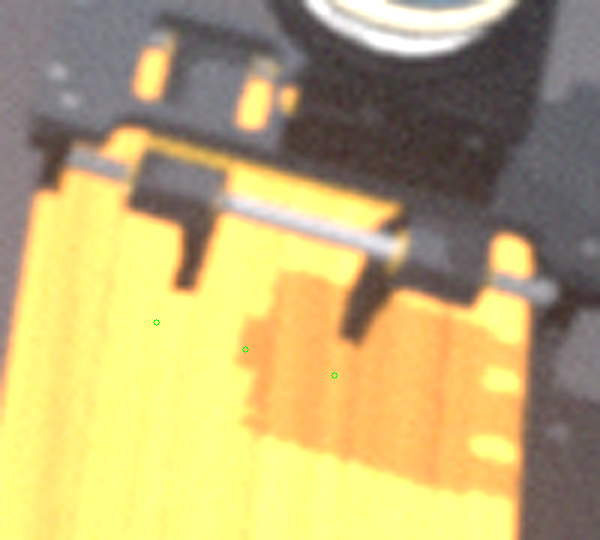

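The tips (185,290) and (352,343) are still clear of the board, with no contact force at a reading of 28 mm. So the fingers really are higher than the readout implies. I'll carry on down to contact to calibrate the height.

Call:
move_arm([
  {"hand": 5, "travel": [0, 0, 0.3], "twist": [0, 0, 0]},
  {"hand": 5, "travel": [0, 0, 0.3], "twist": [0, 0, 0]},
  {"hand": 5, "travel": [0, 0, 0.3], "twist": [0, 0, 0]},
  {"hand": 5, "travel": [0, 0, 0], "twist": [0, 0, 0]},
])

```text
time: 6.55
position: [0.5148, 0.3325, 0.019]
tool_rot: [1.0, 0.0, -0.001, 0.0]
ft_force: [-0.0, -0.0, -0.5]
grip_width: 0.0502
grip_force: 0.0
```

Call:
move_arm([
  {"hand": 5, "travel": [0, 0, 0.2], "twist": [0, 0, 0]},
  {"hand": 5, "travel": [0, 0, 0.2], "twist": [0, 0, 0]},
  {"hand": 5, "travel": [0, 0, 0], "twist": [0, 0, 0]},
])

```text
time: 6.8
position: [0.5151, 0.3326, 0.0154]
tool_rot: [1.0, 0.0, -0.0, 0.0]
ft_force: [0.3, -0.3, -0.4]
grip_width: 0.0503
grip_force: 0.0
```

Call:
move_arm([
  {"hand": 5, "travel": [0, 0, 0.2], "twist": [0, 0, 0]},
  {"hand": 5, "travel": [0, 0, 0], "twist": [0, 0, 0]},
])

```text
time: 6.97
position: [0.5153, 0.3327, 0.0136]
tool_rot: [1.0, 0.0, -0.0, 0.0]
ft_force: [0.3, 0.0, 0.3]
grip_width: 0.0501
grip_force: 0.0
```

Call:
move_arm([
  {"hand": 5, "travel": [0, 0, 0.15], "twist": [0, 0, 0]},
  {"hand": 5, "travel": [0, 0, 0], "twist": [0, 0, 0]},
])

```text
time: 7.13
position: [0.5153, 0.3327, 0.0122]
tool_rot: [1.0, 0.0, -0.0, 0.0]
ft_force: [-0.2, 0.4, 0.4]
grip_width: 0.0501
grip_force: 0.0
```

Call:
move_arm([
  {"hand": 5, "travel": [0, 0, 0.15], "twist": [0, 0, 0]},
  {"hand": 5, "travel": [0, 0, 0], "twist": [0, 0, 0]},
])

```text
time: 7.3
position: [0.5153, 0.3327, 0.0107]
tool_rot: [1.0, 0.0, -0.0, 0.0]
ft_force: [-0.5, -0.2, 0.2]
grip_width: 0.0499
grip_force: 0.0
```

Call:
move_arm([
  {"hand": 5, "travel": [0, 0, 0.1], "twist": [0, 0, 0]},
  {"hand": 5, "travel": [0, 0, 0], "twist": [0, 0, 0]},
])

```text
time: 7.47
position: [0.5153, 0.3327, 0.0097]
tool_rot: [1.0, 0.0, -0.0, 0.0]
ft_force: [-0.4, -0.1, 0.3]
grip_width: 0.0504
grip_force: 0.0
```

Call:
move_arm([
  {"hand": 5, "travel": [0, 0, 0.1], "twist": [0, 0, 0]},
  {"hand": 5, "travel": [0, 0, 0], "twist": [0, 0, 0]},
])

```text
time: 7.63
position: [0.5153, 0.3327, 0.0087]
tool_rot: [1.0, 0.0, -0.0, 0.0]
ft_force: [0.2, 0.3, -0.7]
grip_width: 0.0498
grip_force: 0.0
```

Call:
move_arm([
  {"hand": 5, "travel": [0, 0, 0.1], "twist": [0, 0, 0]},
  {"hand": 5, "travel": [0, 0, 0], "twist": [0, 0, 0]},
])

```text
time: 7.8
position: [0.5153, 0.3327, 0.0077]
tool_rot: [1.0, 0.0, -0.0, 0.0]
ft_force: [0.0, 0.1, -0.4]
grip_width: 0.0499
grip_force: 0.0
```

Call:
move_arm([
  {"hand": 5, "travel": [0, 0, 0.1], "twist": [0, 0, 0]},
  {"hand": 5, "travel": [0, 0, 0], "twist": [0, 0, 0]},
])

```text
time: 7.97
position: [0.5153, 0.3327, 0.0067]
tool_rot: [1.0, 0.0, -0.0, 0.0]
ft_force: [-0.8, 1.1, -0.9]
grip_width: 0.0502
grip_force: 0.0
```

Call:
move_arm([
  {"hand": 5, "travel": [0, 0, 0.1], "twist": [0, 0, 0]},
  {"hand": 5, "travel": [0, 0, 0], "twist": [0, 0, 0]},
])

```text
time: 8.13
position: [0.5153, 0.3327, 0.0057]
tool_rot: [1.0, 0.0, -0.0, 0.0]
ft_force: [-0.9, -0.5, -0.5]
grip_width: 0.0499
grip_force: 0.0
```

Call:
move_arm([
  {"hand": 5, "travel": [0, 0, 0.1], "twist": [0, 0, 0]},
  {"hand": 5, "travel": [0, 0, 0], "twist": [0, 0, 0]},
])

```text
time: 8.3
position: [0.5153, 0.3327, 0.0047]
tool_rot: [1.0, 0.0, -0.0, 0.0]
ft_force: [-0.5, 0.3, -0.7]
grip_width: 0.0499
grip_force: 0.0
```

Run:
```python
from h import *
s=np.load('scene0.npz')
for z in(.01,.02,.03,.035,.04): print(ray(s['K'],s['T'],409+268/6,230+316/6,z))
```

```text
[0.49507052 0.33773825 0.01      ]
[0.50208998 0.33706823 0.02      ]
[0.50910945 0.3363982  0.03      ]
[0.51261918 0.33606319 0.035     ]
[0.51612891 0.33572818 0.04      ]
```

Call:
move_arm([
  {"hand": 5, "travel": [0, 0, 0.1], "twist": [0, 0, 0]},
  {"hand": 5, "travel": [0, 0, 0], "twist": [0, 0, 0]},
])

```text
time: 8.47
position: [0.5153, 0.3327, 0.0037]
tool_rot: [1.0, 0.0, -0.0, 0.0]
ft_force: [0.2, 0.5, 0.5]
grip_width: 0.0506
grip_force: 0.0
```

Call:
move_arm([
  {"hand": 5, "travel": [0, 0, 0.1], "twist": [0, 0, 0]},
  {"hand": 5, "travel": [0, 0, 0], "twist": [0, 0, 0]},
])

```text
time: 8.63
position: [0.5153, 0.3327, 0.0027]
tool_rot: [1.0, 0.0, -0.0, 0.0]
ft_force: [0.3, 0.8, 0.2]
grip_width: 0.0501
grip_force: 0.0
```

Call:
move_arm([
  {"hand": 5, "travel": [0, 0, 0.1], "twist": [0, 0, 0]},
  {"hand": 5, "travel": [0, 0, 0], "twist": [0, 0, 0]},
])

```text
time: 8.8
position: [0.5153, 0.3327, 0.0017]
tool_rot: [1.0, 0.0, -0.0, 0.0]
ft_force: [-0.2, -0.8, -1.0]
grip_width: 0.0496
grip_force: 0.0
```

Call:
move_arm([
  {"hand": 5, "travel": [0, 0, 0.1], "twist": [0, 0, 0]},
  {"hand": 5, "travel": [0, 0, 0], "twist": [0, 0, 0]},
])

```text
time: 8.97
position: [0.5153, 0.3327, 0.0007]
tool_rot: [1.0, 0.0, -0.0, 0.0]
ft_force: [0.8, 0.1, -0.2]
grip_width: 0.05
grip_force: 0.0
```

Run:
```python
from h import *
f,K,T=cam('scene'); p=robot.get_obs()['position'].copy(); print(p,robot.get_obs()['ft_force'])
u0,v0=409,250
c=np.clip(cv2.resize(f[v0:v0+90,u0:u0+100,::-1],(600,540),interpolation=cv2.INTER_CUBIC)*1.3,0,255).astype(np.uint8)
for dy in(-.0325,0,.0325):
    a,b=proj(K,T,[p[0],p[1]+dy,.02]); cv2.circle(c,(int((a-u0)*6),int((b-v0)*6)),3,(0,255,0),1)
cv2.imwrite('pics/a7.png',c)
```

```text
[0.51533775 0.33271994 0.0007501 ] [ 0.20317366 -0.59825682  0.11156037]
```

View pics/a7.png

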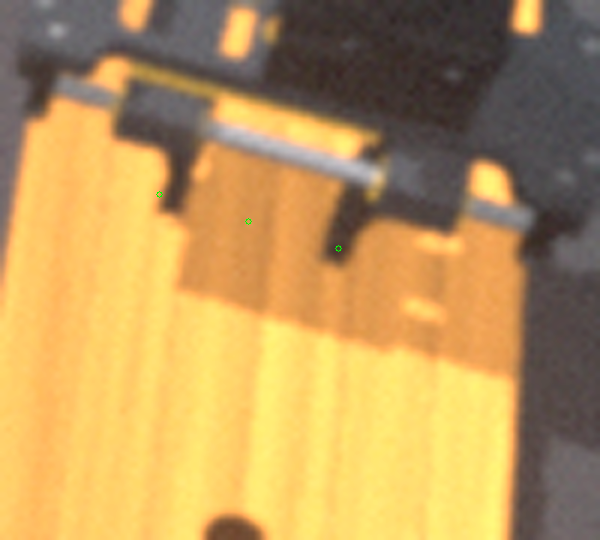

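The tips (173,210) and (335,262) are now almost meeting their shadows, so contact is near.

Call:
move_arm([
  {"hand": 5, "travel": [0, 0, 0.1], "twist": [0, 0, 0]},
  {"hand": 5, "travel": [0, 0, 0], "twist": [0, 0, 0]},
])

```text
time: 9.18
position: [0.5153, 0.3327, -0.0003]
tool_rot: [1.0, 0.0, -0.0, 0.0]
ft_force: [0.1, -0.7, 0.5]
grip_width: 0.0503
grip_force: 0.0
```

Call:
move_arm([
  {"hand": 5, "travel": [0, 0, 0.1], "twist": [0, 0, 0]},
  {"hand": 5, "travel": [0, 0, 0], "twist": [0, 0, 0]},
])

```text
time: 9.35
position: [0.5153, 0.3327, -0.0013]
tool_rot: [1.0, 0.0, -0.0, 0.0]
ft_force: [-0.2, -0.3, 0.4]
grip_width: 0.0496
grip_force: 0.0
```

Call:
move_arm([
  {"hand": 5, "travel": [0, 0, 0.1], "twist": [0, 0, 0]},
  {"hand": 5, "travel": [0, 0, 0], "twist": [0, 0, 0]},
])

```text
time: 9.52
position: [0.5153, 0.3327, -0.0023]
tool_rot: [1.0, 0.0, -0.0, 0.0]
ft_force: [-0.8, -0.1, -0.1]
grip_width: 0.0497
grip_force: 0.0
```

Call:
move_arm([
  {"hand": 5, "travel": [0, 0, 0.1], "twist": [0, 0, 0]},
  {"hand": 5, "travel": [0, 0, 0], "twist": [0, 0, 0]},
])

```text
time: 9.68
position: [0.5155, 0.3328, -0.0032]
tool_rot: [1.0, 0.0, 0.0, -0.0]
ft_force: [-0.7, 0.4, 0.1]
grip_width: 0.0501
grip_force: 0.0
```

Call:
move_arm([
  {"hand": 5, "travel": [0, 0, 0.1], "twist": [0, 0, 0]},
  {"hand": 5, "travel": [0, 0, 0], "twist": [0, 0, 0]},
])

```text
time: 9.85
position: [0.5155, 0.3328, -0.0033]
tool_rot: [1.0, 0.0, 0.0, -0.0]
ft_force: [-1.9, -0.7, 5.0]
grip_width: 0.0502
grip_force: 2.8
```

Call:
move_arm([
  {"hand": 5, "travel": [0, 0, 0.1], "twist": [0, 0, 0]},
  {"hand": 5, "travel": [0, 0, 0], "twist": [0, 0, 0]},
])

```text
time: 10.02
position: [0.5155, 0.3328, -0.0033]
tool_rot: [1.0, 0.0, 0.0, -0.0]
ft_force: [-2.5, -1.6, 11.1]
grip_width: 0.0498
grip_force: 5.6
```

Call:
move_arm([
  {"hand": 5, "travel": [0, 0, 0.1], "twist": [0, 0, 0]},
  {"hand": 5, "travel": [0, 0, 0], "twist": [0, 0, 0]},
])

```text
time: 10.18
position: [0.5155, 0.3328, -0.0033]
tool_rot: [1.0, 0.0, 0.0, -0.0]
ft_force: [-2.9, -2.2, 16.5]
grip_width: 0.0497
grip_force: 8.4
```

```bash
python3 -c "
from h import *
o=robot.get_obs();print(o['q'],o['joint_torque'],o['ft_force'],o['tool_rot'],o['position'])"
```

```text
[ 3.91386866e-01  7.88227476e-01  1.59562983e+00 -2.45729864e-04
  7.57037989e-01  1.96146969e+00] [-1.78689072e-01 -3.84441233e+01 -1.01794454e+01  8.08008690e-02
 -1.36421330e+00 -1.92246982e-02] [-2.88730514 -2.15229377 16.54449253] [ 9.99999836e-01  4.46027001e-04  3.54534298e-04 -5.48570664e-05] [ 0.51554949  0.33277571 -0.00330825]
```

Contact is at a reading of −3.3 mm while the board top is at 20 mm, so the true TCP is 37 mm higher than the reading. Now the xy check from the tip pixels.

Run:
```python
from h import *
s=np.load('scene0.npz');t=np.load('top0.npz')
for u,v in((173,210),(335,262)): print('a7 tip',ray(s['K'],s['T'],409+u/6,250+v/6,.024))
for u,v,z0 in((145,278,.2614),(435,360,.2614)): print('a2 tip',ray(s['K'],s['T'],225+u/6,125+v/6,z0+.0233))
for u,v in((160,252),(437,330)): print('a4 tip',ray(s['K'],s['T'],225+u/6,150+v/6,.2063+.0233))
# body centre y from a5 top: fwd bars ends etc; scene a5 tips
for u,v in((142,240),(262,275)): print('a5 tip',ray(s['K'],s['T'],409+u/4,203+v/4,.0866+.0233))
```

```text
a7 tip [0.52274949 0.306034   0.024     ]
a7 tip [0.52412029 0.36476308 0.024     ]
a2 tip [ 0.57738254 -0.08766606  0.2847    ]
a2 tip [0.57836106 0.00998846 0.2847    ]
a4 tip [ 0.57932218 -0.08784389  0.2296    ]
a4 tip [0.57913851 0.00912015 0.2296    ]
a5 tip [0.52493354 0.3040403  0.1099    ]
a5 tip [0.52503392 0.36473022 0.1099    ]
```

Call:
move_arm([
  {"hand": 5, "travel": [0, 0, -1], "twist": [0, 0, 0]},
  {"hand": 8.7, "travel": [0, 0, -3], "twist": [0, 0, 0]},
  {"hand": 8.7, "travel": [0, 0, -4], "twist": [0, 0, 0]},
  {"hand": 8.7, "travel": [0, 0, -4], "twist": [0, 0, 0]},
  {"hand": 8.7, "travel": [0, 0, 0], "twist": [0, 0, 0]},
])

```text
time: 10.6
position: [0.5209, 0.3353, 0.122]
tool_rot: [1.0, 0.001, 0.007, -0.003]
ft_force: [0.6, 0.8, 1.2]
grip_width: 0.0688
grip_force: 0.0
```

Call:
move_arm([
  {"hand": 8.7, "travel": [0, 0, -3.4], "twist": [0, 0, 0]},
  {"hand": 8.7, "travel": [0, 0, -3.4], "twist": [0, 0, 0]},
  {"hand": 8.7, "travel": [0, 0, -3.4], "twist": [0, 0, 0]},
  {"hand": 8.7, "travel": [0, 0, -3.4], "twist": [0, 0, 0]},
  {"hand": 8.7, "travel": [0, 0, 0], "twist": [0, 0, 0]},
])

```text
time: 11.02
position: [0.5198, 0.3347, 0.2579]
tool_rot: [1.0, 0.0, 0.007, -0.003]
ft_force: [1.4, -0.6, 0.6]
grip_width: 0.0865
grip_force: 0.0
```

Call:
move_arm([
  {"hand": 8.7, "travel": [0.55, 3.75, 0], "twist": [0, 0, 0]},
  {"hand": 8.7, "travel": [0.55, 3.75, 0], "twist": [0, 0, 0]},
  {"hand": 8.7, "travel": [0.55, 3.75, 0], "twist": [0, 0, 0]},
  {"hand": 8.7, "travel": [0.55, 3.75, 0], "twist": [0, 0, 0]},
  {"hand": 8.7, "travel": [0.55, 3.75, 0], "twist": [0, 0, 0]},
])

```text
time: 11.43
position: [0.5429, 0.1437, 0.2497]
tool_rot: [1.0, 0.001, 0.0, 0.0]
ft_force: [1.0, -0.0, -0.4]
grip_width: 0.087
grip_force: 0.0
```

Call:
move_arm([
  {"hand": 8.7, "travel": [0.55, 3.75, 0], "twist": [0, 0, 0]},
  {"hand": 8.7, "travel": [0.55, 3.75, 0], "twist": [0, 0, 0]},
  {"hand": 8.7, "travel": [0.55, 3.75, 0], "twist": [0, 0, 0]},
  {"hand": 8.7, "travel": [0.55, 3.75, 0], "twist": [0, 0, 0]},
  {"hand": 8.7, "travel": [0.4, 3.75, 0], "twist": [0, 0, 0]},
])

```text
time: 11.85
position: [0.5693, -0.0441, 0.2497]
tool_rot: [1.0, 0.0, 0.0, 0.0]
ft_force: [0.2, -0.1, -0.7]
grip_width: 0.0868
grip_force: 0.0
```

Call:
move_arm([
  {"hand": 8.7, "travel": [0, 0, 0], "twist": [0, 0, 0]},
  {"hand": 8.7, "travel": [0, 0, 0], "twist": [0, 0, 0]},
  {"hand": 8.7, "travel": [0, 0, 0], "twist": [0, 0, 0]},
])

```text
time: 12.1
position: [0.5687, -0.042, 0.2495]
tool_rot: [1.0, -0.0, -0.0, -0.0]
ft_force: [-0.2, 0.9, -0.3]
grip_width: 0.0868
grip_force: 0.0
```

Call:
move_arm([
  {"hand": 8.7, "travel": [0, 0, 3], "twist": [0, 0, 0]},
  {"hand": 8.7, "travel": [0, 0, 3], "twist": [0, 0, 0]},
  {"hand": 8.7, "travel": [0, 0, 2.5], "twist": [0, 0, 0]},
  {"hand": 8.7, "travel": [0, 0, 2.05], "twist": [0, 0, 0]},
  {"hand": 6, "travel": [0, 0, 0], "twist": [0, 0, 0]},
])

```text
time: 12.52
position: [0.5653, -0.0393, 0.1402]
tool_rot: [1.0, 0.002, -0.005, -0.001]
ft_force: [-0.9, 1.1, -0.3]
grip_width: 0.0845
grip_force: 0.0
```

Call:
move_arm([
  {"hand": 4.5, "travel": [0, 0, 0], "twist": [0, 0, 0]},
  {"hand": 4, "travel": [0, 0, 0], "twist": [0, 0, 0]},
  {"hand": 3.6, "travel": [0, 0, 0], "twist": [0, 0, 0]},
  {"hand": 3.3, "travel": [0, 0, 0], "twist": [0, 0, 0]},
  {"hand": 3.1, "travel": [0, 0, 0], "twist": [0, 0, 0]},
], force=8)

```text
time: 12.93
position: [0.57, -0.0423, 0.1457]
tool_rot: [1.0, 0.0, 0.001, 0.0]
ft_force: [0.4, 0.2, -0.1]
grip_width: 0.0552
grip_force: 0.0
```

Call:
move_arm([
  {"hand": 2.9, "travel": [0, 0, 0], "twist": [0, 0, 0]},
  {"hand": 2.7, "travel": [0, 0, 0], "twist": [0, 0, 0]},
  {"hand": 2.5, "travel": [0, 0, 0], "twist": [0, 0, 0]},
  {"hand": 2.0, "travel": [0, 0, 0], "twist": [0, 0, 0]},
  {"hand": 2.0, "travel": [0, 0, 0], "twist": [0, 0, 0]},
])

```text
time: 13.35
position: [0.5692, -0.042, 0.1444]
tool_rot: [1.0, 0.0, 0.0, -0.0]
ft_force: [0.1, 0.6, 1.0]
grip_width: 0.0273
grip_force: 8.0
```

Call:
move_arm([
  {"hand": 2, "travel": [0, 0, 0], "twist": [0, 0, 0]},
  {"hand": 2, "travel": [0, 0, 0], "twist": [0, 0, 0]},
], force=35)

```text
time: 13.52
position: [0.5692, -0.042, 0.1445]
tool_rot: [1.0, 0.0, 0.0, -0.0]
ft_force: [-0.4, 0.8, 1.5]
grip_width: 0.0274
grip_force: 35.0
```

Call:
move_arm([
  {"hand": 2, "travel": [0, 0, -1], "twist": [0, 0, 0]},
  {"hand": 2, "travel": [0, 0, -2], "twist": [0, 0, 0]},
  {"hand": 2, "travel": [0, 0, -3], "twist": [0, 0, 0]},
  {"hand": 2, "travel": [0, 0, -3], "twist": [0, 0, 0]},
  {"hand": 2, "travel": [0, 0, -3], "twist": [0, 0, 0]},
])

```text
time: 13.93
position: [0.5677, -0.0422, 0.2645]
tool_rot: [1.0, 0.0, -0.002, -0.0]
ft_force: [0.0, -1.0, -5.5]
grip_width: 0.0275
grip_force: 35.0
```

Call:
move_arm([
  {"hand": 2, "travel": [0, 0, -3], "twist": [0, 0, 0]},
  {"hand": 2, "travel": [0, 0, -3], "twist": [0, 0, 0]},
  {"hand": 2, "travel": [0, 0, -2.5], "twist": [0, 0, 0]},
  {"hand": 2, "travel": [0, 0, -1], "twist": [0, 0, 0]},
  {"hand": 2, "travel": [0, 0, 0], "twist": [0, 0, 0]},
])

```text
time: 14.35
position: [0.5701, -0.0427, 0.3617]
tool_rot: [1.0, 0.0, 0.002, 0.001]
ft_force: [0.7, 0.2, -5.8]
grip_width: 0.027
grip_force: 35.0
```

Run:
```python
from h import *
f,K,T=cam('scene'); g,K2,T2=cam('top'); print(robot.get_obs()['position'],robot.get_obs()['ft_force'])
im=np.hstack([cv2.resize(f[60:310,200:400,::-1],(480,600)),cv2.resize(g[140:320,210:400,::-1],(320,600))[:, :]]); cv2.imwrite('pics/b1.png',im)
```

```text
[ 0.5678844  -0.04204874  0.35753912] [ 0.16405259  0.92042316 -6.09945194]
```

View pics/b1.png

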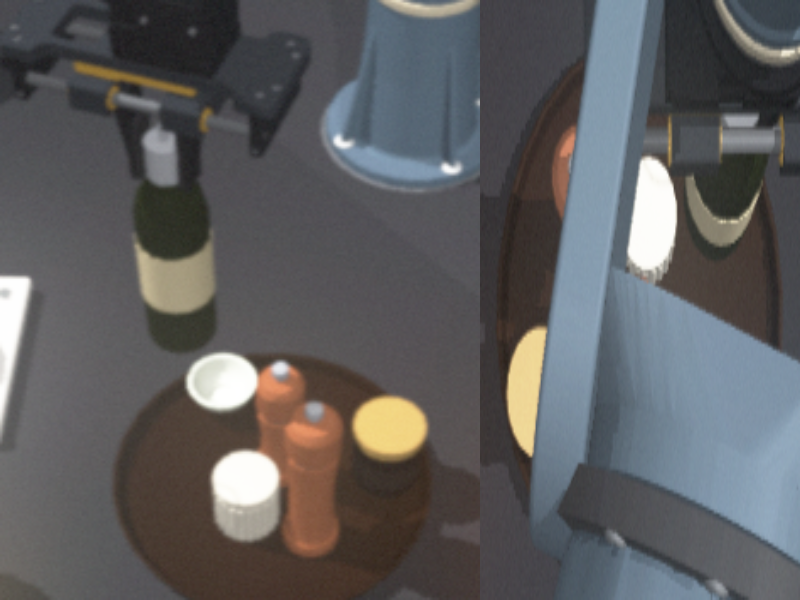

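The bottle hangs upright in the grip at about (175,250), and the mills, crock, candle and bowl are undisturbed. Next, over to the board.

Call:
move_arm([
  {"hand": 2, "travel": [0.2, -2, 0], "twist": [0, 0, 0]},
  {"hand": 2, "travel": [0.4, -3.5, 0], "twist": [0, 0, 0]},
  {"hand": 2, "travel": [0.4, -3.5, 0], "twist": [0, 0, 0]},
  {"hand": 2, "travel": [0.4, -3.5, 0], "twist": [0, 0, 0]},
  {"hand": 2, "travel": [0.4, -3.5, 0], "twist": [0, 0, 0]},
])

```text
time: 14.87
position: [0.5853, 0.119, 0.3557]
tool_rot: [1.0, -0.0, -0.004, 0.0]
ft_force: [1.1, 0.3, -5.6]
grip_width: 0.0273
grip_force: 35.0
```

Call:
move_arm([
  {"hand": 2, "travel": [0.4, -3.5, 0], "twist": [0, 0, 0]},
  {"hand": 2, "travel": [0.4, -3.5, 0], "twist": [0, 0, 0]},
  {"hand": 2, "travel": [0.4, -3.5, 0], "twist": [0, 0, 0]},
  {"hand": 2, "travel": [0.4, -3.5, 0], "twist": [0, 0, 0]},
  {"hand": 2, "travel": [0.4, -3.5, 0], "twist": [0, 0, 0]},
])

```text
time: 15.28
position: [0.6053, 0.294, 0.3552]
tool_rot: [1.0, 0.0, -0.004, 0.001]
ft_force: [1.1, 0.1, -5.0]
grip_width: 0.0271
grip_force: 35.0
```

Call:
move_arm([
  {"hand": 2, "travel": [0.4, -3.5, 0], "twist": [0, 0, 0]},
  {"hand": 2, "travel": [0.4, -3.5, 0], "twist": [0, 0, 0]},
  {"hand": 2, "travel": [0.3, -3.2, 0], "twist": [0, 0, 0]},
  {"hand": 2, "travel": [0, -1, 0], "twist": [0, 0, 0]},
  {"hand": 2, "travel": [0, 0, 0], "twist": [0, 0, 0]},
])

```text
time: 15.7
position: [0.6157, 0.408, 0.3539]
tool_rot: [1.0, 0.003, -0.004, 0.001]
ft_force: [-1.5, -0.5, -6.1]
grip_width: 0.0272
grip_force: 35.0
```

Call:
move_arm([
  {"hand": 2, "travel": [0, 0, 2], "twist": [0, 0, 0]},
  {"hand": 2, "travel": [0, 0, 3.3], "twist": [0, 0, 0]},
  {"hand": 2, "travel": [0, 0, 3.3], "twist": [0, 0, 0]},
  {"hand": 2, "travel": [0, 0, 3.3], "twist": [0, 0, 0]},
  {"hand": 2, "travel": [0, 0, 3.1], "twist": [0, 0, 0]},
])

```text
time: 16.12
position: [0.6161, 0.4021, 0.205]
tool_rot: [1.0, -0.0, -0.003, 0.002]
ft_force: [0.4, 0.9, -6.5]
grip_width: 0.0272
grip_force: 35.0
```

Call:
move_arm([
  {"hand": 2, "travel": [0, 0, 2], "twist": [0, 0, 0]},
  {"hand": 2, "travel": [0, 0, 1], "twist": [0, 0, 0]},
  {"hand": 2, "travel": [0, 0, 0.5], "twist": [0, 0, 0]},
  {"hand": 2, "travel": [0, 0, 0], "twist": [0, 0, 0]},
  {"hand": 2, "travel": [0, 0, 0], "twist": [0, 0, 0]},
])

```text
time: 16.53
position: [0.6188, 0.4047, 0.1755]
tool_rot: [1.0, 0.0, 0.001, -0.0]
ft_force: [-0.3, -0.2, -5.3]
grip_width: 0.0267
grip_force: 35.0
```

Call:
move_arm([
  {"hand": 2, "travel": [0, 0, 0.7], "twist": [0, 0, 0]},
  {"hand": 2, "travel": [0, 0, 0.5], "twist": [0, 0, 0]},
  {"hand": 2, "travel": [0, 0, 0.2], "twist": [0, 0, 0]},
  {"hand": 2, "travel": [0, 0, 0], "twist": [0, 0, 0]},
  {"hand": 2, "travel": [0, 0, 0], "twist": [0, 0, 0]},
])

```text
time: 16.95
position: [0.6177, 0.4048, 0.1603]
tool_rot: [1.0, 0.0, -0.0, 0.0]
ft_force: [0.5, 0.2, -5.7]
grip_width: 0.0274
grip_force: 35.0
```

Call:
move_arm([
  {"hand": 2, "travel": [0, 0, 0.1], "twist": [0, 0, 0]},
  {"hand": 2, "travel": [0, 0, 0.1], "twist": [0, 0, 0]},
  {"hand": 2, "travel": [0, 0, 0], "twist": [0, 0, 0]},
])

```text
time: 17.2
position: [0.618, 0.4049, 0.1586]
tool_rot: [1.0, 0.0, 0.0, -0.0]
ft_force: [0.5, -0.3, -4.9]
grip_width: 0.0271
grip_force: 35.0
```

Call:
move_arm([
  {"hand": 2, "travel": [0, 0, 0.1], "twist": [0, 0, 0]},
  {"hand": 2, "travel": [0, 0, 0], "twist": [0, 0, 0]},
])

```text
time: 17.37
position: [0.6185, 0.4051, 0.1585]
tool_rot: [1.0, 0.0, 0.001, -0.0]
ft_force: [-0.4, 0.4, -0.7]
grip_width: 0.0271
grip_force: 35.0
```

Call:
move_arm([
  {"hand": 3.2, "travel": [0, 0, 0], "twist": [0, 0, 0]},
  {"hand": 4, "travel": [0, 0, 0], "twist": [0, 0, 0]},
  {"hand": 6, "travel": [0, 0, 0], "twist": [0, 0, 0]},
  {"hand": 7, "travel": [0, 0, 0], "twist": [0, 0, 0]},
  {"hand": 7, "travel": [0, 0, 0], "twist": [0, 0, 0]},
])

```text
time: 17.78
position: [0.6181, 0.4049, 0.1578]
tool_rot: [1.0, 0.0, 0.0, -0.0]
ft_force: [0.2, -0.2, -1.0]
grip_width: 0.0509
grip_force: 0.0
```

Call:
move_arm([
  {"hand": 8.7, "travel": [0, 0, -1.5], "twist": [0, 0, 0]},
  {"hand": 8.7, "travel": [0, 0, -3], "twist": [0, 0, 0]},
  {"hand": 8.7, "travel": [0, 0, -3], "twist": [0, 0, 0]},
  {"hand": 8.7, "travel": [0, 0, -3], "twist": [0, 0, 0]},
  {"hand": 8.7, "travel": [0, 0, 0], "twist": [0, 0, 0]},
])

```text
time: 18.2
position: [0.6217, 0.4066, 0.2712]
tool_rot: [1.0, 0.0, 0.007, -0.003]
ft_force: [0.4, 0.9, 2.1]
grip_width: 0.0827
grip_force: 0.0
```

Call:
move_arm([
  {"hand": 8.7, "travel": [-0.35, 3.7, 0], "twist": [0, 0, 0]},
  {"hand": 8.7, "travel": [-0.35, 3.7, 0], "twist": [0, 0, 0]},
  {"hand": 8.7, "travel": [-0.35, 3.7, 0], "twist": [0, 0, 0]},
  {"hand": 8.7, "travel": [-0.35, 3.7, 0], "twist": [0, 0, 0]},
  {"hand": 8.7, "travel": [-0.35, 3.7, 0], "twist": [0, 0, 0]},
])

```text
time: 18.62
position: [0.6, 0.2183, 0.2622]
tool_rot: [1.0, 0.001, 0.0, 0.0]
ft_force: [-0.2, -1.3, -0.3]
grip_width: 0.0869
grip_force: 0.0
```

Call:
move_arm([
  {"hand": 8.7, "travel": [-0.35, 3.7, 0], "twist": [0, 0, 0]},
  {"hand": 8.7, "travel": [-0.35, 3.7, 0], "twist": [0, 0, 0]},
  {"hand": 8.7, "travel": [-0.35, 3.7, 0], "twist": [0, 0, 0]},
  {"hand": 8.7, "travel": [-0.2, 3.1, 0], "twist": [0, 0, 0]},
  {"hand": 8.7, "travel": [0, 0, 0], "twist": [0, 0, 0]},
])

```text
time: 19.03
position: [0.5879, 0.072, 0.2624]
tool_rot: [1.0, -0.003, -0.0, 0.002]
ft_force: [0.7, -0.2, -0.3]
grip_width: 0.0873
grip_force: 0.0
```

Call:
move_arm([
  {"hand": 8.7, "travel": [0, 0, 0], "twist": [0, 0, 0]},
  {"hand": 8.7, "travel": [0, 0, 0], "twist": [0, 0, 0]},
])

```text
time: 19.2
position: [0.5881, 0.0781, 0.2623]
tool_rot: [1.0, 0.0, 0.0, -0.0]
ft_force: [0.2, -0.1, 0.0]
grip_width: 0.0868
grip_force: 0.0
```

Call:
move_arm([
  {"hand": 8.7, "travel": [0.1, 0, 3.2], "twist": [0, 0, 0]},
  {"hand": 8.7, "travel": [0, 0, 3.2], "twist": [0, 0, 0]},
  {"hand": 8.7, "travel": [0, 0, 3.2], "twist": [0, 0, 0]},
  {"hand": 8.7, "travel": [0, 0, 3], "twist": [0, 0, 0]},
  {"hand": 8.7, "travel": [0, 0, 2], "twist": [0, 0, 0]},
])

```text
time: 19.62
position: [0.5874, 0.0799, 0.1133]
tool_rot: [1.0, 0.002, -0.002, -0.0]
ft_force: [-0.4, 1.0, 0.2]
grip_width: 0.0869
grip_force: 0.0
```

Call:
move_arm([
  {"hand": 6.5, "travel": [0, 0, 0], "twist": [0, 0, 0]},
  {"hand": 6, "travel": [0, 0, 0], "twist": [0, 0, 0]},
  {"hand": 5.5, "travel": [0, 0, 0], "twist": [0, 0, 0]},
  {"hand": 5.2, "travel": [0, 0, 0], "twist": [0, 0, 0]},
  {"hand": 5, "travel": [0, 0, 0], "twist": [0, 0, 0]},
], force=8)

```text
time: 20.03
position: [0.5905, 0.0781, 0.1183]
tool_rot: [1.0, 0.001, 0.002, 0.0]
ft_force: [0.2, 0.1, 0.3]
grip_width: 0.0618
grip_force: 0.0
```

Call:
move_arm([
  {"hand": 4.8, "travel": [0, 0, 0], "twist": [0, 0, 0]},
  {"hand": 4.6, "travel": [0, 0, 0], "twist": [0, 0, 0]},
  {"hand": 4.4, "travel": [0, 0, 0], "twist": [0, 0, 0]},
  {"hand": 4.0, "travel": [0, 0, 0], "twist": [0, 0, 0]},
  {"hand": 4.0, "travel": [0, 0, 0], "twist": [0, 0, 0]},
])

```text
time: 20.45
position: [0.5897, 0.0779, 0.1171]
tool_rot: [1.0, 0.0, 0.001, -0.0]
ft_force: [-0.0, 0.9, 3.7]
grip_width: 0.0474
grip_force: 8.0
```

Call:
move_arm([
  {"hand": 4, "travel": [0, 0, 0], "twist": [0, 0, 0]},
  {"hand": 4, "travel": [0, 0, 0], "twist": [0, 0, 0]},
], force=35)

```text
time: 20.62
position: [0.5897, 0.0779, 0.1172]
tool_rot: [1.0, 0.0, 0.001, -0.0]
ft_force: [0.2, 2.3, 5.8]
grip_width: 0.0468
grip_force: 35.0
```

Call:
move_arm([
  {"hand": 4, "travel": [0, 0, -1], "twist": [0, 0, 0]},
  {"hand": 4, "travel": [0, 0, -2.5], "twist": [0, 0, 0]},
  {"hand": 4, "travel": [0, 0, -3], "twist": [0, 0, 0]},
  {"hand": 4, "travel": [0, 0, -2.5], "twist": [0, 0, 0]},
  {"hand": 4, "travel": [0, 0, -1], "twist": [0, 0, 0]},
])

```text
time: 21.03
position: [0.5904, 0.0775, 0.2193]
tool_rot: [1.0, 0.0, 0.002, 0.0]
ft_force: [0.9, 0.8, -3.8]
grip_width: 0.0469
grip_force: 35.0
```

Call:
move_arm([
  {"hand": 4, "travel": [-0.7, -2, 0], "twist": [0, 0, 0]},
  {"hand": 4, "travel": [-1, -3.2, 0], "twist": [0, 0, 0]},
  {"hand": 4, "travel": [-1, -3.2, 0], "twist": [0, 0, 0]},
  {"hand": 4, "travel": [-1, -3.2, 0], "twist": [0, 0, 0]},
  {"hand": 4, "travel": [-1, -3.2, 0], "twist": [0, 0, 0]},
])

```text
time: 21.45
position: [0.54, 0.2263, 0.2148]
tool_rot: [1.0, -0.0, -0.002, 0.001]
ft_force: [1.3, -0.3, -4.3]
grip_width: 0.0467
grip_force: 35.0
```

Call:
move_arm([
  {"hand": 4, "travel": [-1, -3.2, 0], "twist": [0, 0, 0]},
  {"hand": 4, "travel": [-1, -3.2, 0], "twist": [0, 0, 0]},
  {"hand": 4, "travel": [-0.5, -2, 0], "twist": [0, 0, 0]},
  {"hand": 4, "travel": [0, 0, 0], "twist": [0, 0, 0]},
  {"hand": 4, "travel": [0, 0, 0], "twist": [0, 0, 0]},
])

```text
time: 21.87
position: [0.5152, 0.3102, 0.2148]
tool_rot: [1.0, 0.002, -0.001, 0.001]
ft_force: [-0.4, -0.1, -3.8]
grip_width: 0.0467
grip_force: 35.0
```

Call:
move_arm([
  {"hand": 4, "travel": [0, 0, 2], "twist": [0, 0, 0]},
  {"hand": 4, "travel": [0, 0, 3], "twist": [0, 0, 0]},
  {"hand": 4, "travel": [0, 0, 2], "twist": [0, 0, 0]},
  {"hand": 4, "travel": [0, 0, 0.6], "twist": [0, 0, 0]},
  {"hand": 4, "travel": [0, 0, 0], "twist": [0, 0, 0]},
])

```text
time: 22.28
position: [0.5153, 0.3077, 0.1377]
tool_rot: [1.0, -0.0, -0.003, 0.001]
ft_force: [0.4, -0.4, -3.4]
grip_width: 0.0468
grip_force: 35.0
```

Call:
move_arm([
  {"hand": 4, "travel": [0, 0, 0], "twist": [0, 0, 0]},
  {"hand": 4, "travel": [0, 0, 0], "twist": [0, 0, 0]},
])

```text
time: 22.45
position: [0.5185, 0.3097, 0.1417]
tool_rot: [1.0, -0.0, 0.001, -0.0]
ft_force: [-0.6, -0.4, -2.9]
grip_width: 0.0471
grip_force: 35.0
```

Expected contact is near 0.131. I'll approach it in small steps.

Call:
move_arm([
  {"hand": 4, "travel": [0, 0, 0.5], "twist": [0, 0, 0]},
  {"hand": 4, "travel": [0, 0, 0.3], "twist": [0, 0, 0]},
  {"hand": 4, "travel": [0, 0, 0.1], "twist": [0, 0, 0]},
  {"hand": 4, "travel": [0, 0, 0], "twist": [0, 0, 0]},
  {"hand": 4, "travel": [0, 0, 0], "twist": [0, 0, 0]},
])

```text
time: 22.87
position: [0.5169, 0.3098, 0.1314]
tool_rot: [1.0, 0.0, 0.0, -0.0]
ft_force: [1.1, 0.6, -4.4]
grip_width: 0.047
grip_force: 35.0
```

Call:
move_arm([
  {"hand": 4, "travel": [0, 0, 0.1], "twist": [0, 0, 0]},
  {"hand": 4, "travel": [0, 0, 0], "twist": [0, 0, 0]},
])

```text
time: 23.03
position: [0.5174, 0.31, 0.1312]
tool_rot: [1.0, 0.0, 0.001, -0.0]
ft_force: [-0.4, -1.0, 1.0]
grip_width: 0.0468
grip_force: 35.0
```

Call:
move_arm([
  {"hand": 4, "travel": [0, 0, 0.1], "twist": [0, 0, 0]},
  {"hand": 4, "travel": [0, 0, 0], "twist": [0, 0, 0]},
])

```text
time: 23.2
position: [0.5178, 0.31, 0.1312]
tool_rot: [1.0, 0.0, 0.001, -0.0]
ft_force: [-1.9, 0.2, 6.2]
grip_width: 0.0471
grip_force: 35.0
```

Call:
move_arm([
  {"hand": 4.9, "travel": [0, 0, -0.1], "twist": [0, 0, 0]},
  {"hand": 5.4, "travel": [0, 0, 0], "twist": [0, 0, 0]},
  {"hand": 7, "travel": [0, 0, 0], "twist": [0, 0, 0]},
  {"hand": 8, "travel": [0, 0, 0], "twist": [0, 0, 0]},
  {"hand": 8, "travel": [0, 0, 0], "twist": [0, 0, 0]},
])

```text
time: 23.62
position: [0.5171, 0.3097, 0.1303]
tool_rot: [1.0, 0.0, 0.0, -0.0]
ft_force: [0.3, 1.0, 0.4]
grip_width: 0.0664
grip_force: 0.0
```

Call:
move_arm([
  {"hand": 8.7, "travel": [0, 0, -1.5], "twist": [0, 0, 0]},
  {"hand": 8.7, "travel": [0, 0, -3], "twist": [0, 0, 0]},
  {"hand": 8.7, "travel": [0, 0, -3], "twist": [0, 0, 0]},
  {"hand": 8.7, "travel": [0, 0, -2.5], "twist": [0, 0, 0]},
  {"hand": 8.7, "travel": [0, 0, 0], "twist": [0, 0, 0]},
])

```text
time: 24.03
position: [0.5206, 0.3112, 0.2362]
tool_rot: [1.0, 0.0, 0.006, -0.002]
ft_force: [0.8, 0.3, 1.1]
grip_width: 0.0869
grip_force: 0.0
```

Call:
move_arm([
  {"hand": 8.7, "travel": [0.1, 3.7, 0], "twist": [0, 0, 0]},
  {"hand": 8.7, "travel": [0.1, 3.7, 0], "twist": [0, 0, 0]},
  {"hand": 8.7, "travel": [0.1, 3.7, 0], "twist": [0, 0, 0]},
  {"hand": 8.7, "travel": [0.1, 3.7, 0], "twist": [0, 0, 0]},
  {"hand": 8.7, "travel": [0.1, 3.7, 0], "twist": [0, 0, 0]},
])

```text
time: 24.45
position: [0.5215, 0.1233, 0.2298]
tool_rot: [1.0, 0.001, -0.0, 0.0]
ft_force: [0.8, -1.2, 0.2]
grip_width: 0.087
grip_force: 0.0
```

Call:
move_arm([
  {"hand": 8.7, "travel": [0.2, 3.7, 0], "twist": [0, 0, 0]},
  {"hand": 8.7, "travel": [0.2, 3.7, 0], "twist": [0, 0, 0]},
  {"hand": 8.7, "travel": [0.1, 2.6, 0], "twist": [0, 0, 0]},
  {"hand": 8.7, "travel": [0, 0, 0], "twist": [0, 0, 0]},
  {"hand": 8.7, "travel": [0, 0, 0], "twist": [0, 0, 0]},
])

```text
time: 24.87
position: [0.527, 0.0235, 0.2298]
tool_rot: [1.0, -0.001, -0.0, -0.0]
ft_force: [-0.2, -0.2, -0.1]
grip_width: 0.0869
grip_force: 0.0
```

Call:
move_arm([
  {"hand": 8.7, "travel": [0, 0, 0], "twist": [0, 0, 0]},
  {"hand": 8.7, "travel": [0, 0, 0], "twist": [0, 0, 0]},
])

```text
time: 25.03
position: [0.5268, 0.0259, 0.2301]
tool_rot: [1.0, 0.001, -0.0, -0.0]
ft_force: [0.4, 0.8, 0.4]
grip_width: 0.087
grip_force: 0.0
```

Call:
move_arm([
  {"hand": 8.7, "travel": [0.05, 0, 3.2], "twist": [0, 0, 0]},
  {"hand": 8.7, "travel": [0, 0, 3.2], "twist": [0, 0, 0]},
  {"hand": 8.7, "travel": [0, 0, 3.2], "twist": [0, 0, 0]},
  {"hand": 8.7, "travel": [0, 0, 3.2], "twist": [0, 0, 0]},
  {"hand": 8.7, "travel": [0, 0, 2.6], "twist": [0, 0, 0]},
])

```text
time: 25.45
position: [0.5267, 0.0265, 0.0744]
tool_rot: [1.0, 0.002, -0.001, -0.0]
ft_force: [0.1, -0.1, 0.4]
grip_width: 0.0869
grip_force: 0.0
```

Call:
move_arm([
  {"hand": 6.5, "travel": [0, 0, 0], "twist": [0, 0, 0]},
  {"hand": 6, "travel": [0, 0, 0], "twist": [0, 0, 0]},
  {"hand": 5.5, "travel": [0, 0, 0], "twist": [0, 0, 0]},
  {"hand": 5, "travel": [0, 0, 0], "twist": [0, 0, 0]},
  {"hand": 4.7, "travel": [0, 0, 0], "twist": [0, 0, 0]},
], force=8)

```text
time: 25.87
position: [0.5291, 0.0248, 0.0782]
tool_rot: [1.0, 0.001, 0.002, 0.0]
ft_force: [0.1, -0.8, 0.6]
grip_width: 0.0615
grip_force: 0.0
```

Call:
move_arm([
  {"hand": 4.5, "travel": [0, 0, 0], "twist": [0, 0, 0]},
  {"hand": 4.3, "travel": [0, 0, 0], "twist": [0, 0, 0]},
  {"hand": 4.1, "travel": [0, 0, 0], "twist": [0, 0, 0]},
  {"hand": 3.7, "travel": [0, 0, 0], "twist": [0, 0, 0]},
  {"hand": 3.7, "travel": [0, 0, 0], "twist": [0, 0, 0]},
])

```text
time: 26.28
position: [0.5282, 0.0249, 0.077]
tool_rot: [1.0, 0.0, 0.001, -0.0]
ft_force: [-0.1, 2.5, 4.1]
grip_width: 0.0434
grip_force: 8.0
```

Call:
move_arm([
  {"hand": 3.7, "travel": [0, 0, 0], "twist": [0, 0, 0]},
  {"hand": 3.7, "travel": [0, 0, 0], "twist": [0, 0, 0]},
], force=35)

```text
time: 26.45
position: [0.5282, 0.0249, 0.077]
tool_rot: [1.0, 0.0, 0.001, -0.0]
ft_force: [-0.0, 0.5, 6.7]
grip_width: 0.0431
grip_force: 35.0
```

Call:
move_arm([
  {"hand": 3.7, "travel": [0, 0, -1], "twist": [0, 0, 0]},
  {"hand": 3.7, "travel": [0, 0, -3], "twist": [0, 0, 0]},
  {"hand": 3.7, "travel": [0, 0, -3.5], "twist": [0, 0, 0]},
  {"hand": 3.7, "travel": [0, 0, -3.5], "twist": [0, 0, 0]},
  {"hand": 3.7, "travel": [0, 0, -1], "twist": [0, 0, 0]},
])

```text
time: 26.87
position: [0.5304, 0.0241, 0.2011]
tool_rot: [1.0, 0.0, 0.004, 0.001]
ft_force: [1.9, -0.2, -2.2]
grip_width: 0.0429
grip_force: 35.0
```

Call:
move_arm([
  {"hand": 3.7, "travel": [-1.5, -1.5, 0], "twist": [0, 0, 0]},
  {"hand": 3.7, "travel": [-2.4, -2.2, 0], "twist": [0, 0, 0]},
  {"hand": 3.7, "travel": [-2.4, -2.2, 0], "twist": [0, 0, 0]},
  {"hand": 3.7, "travel": [-2.4, -2.2, 0], "twist": [0, 0, 0]},
  {"hand": 3.7, "travel": [-2.1, -2.4, 0], "twist": [0, 0, 0]},
])

```text
time: 27.28
position: [0.4165, 0.1299, 0.1953]
tool_rot: [1.0, -0.0, -0.002, 0.0]
ft_force: [0.3, -0.1, -1.6]
grip_width: 0.0425
grip_force: 35.0
```

Call:
move_arm([
  {"hand": 3.7, "travel": [-0.4, -3.3, 0], "twist": [0, 0, 0]},
  {"hand": 3.7, "travel": [-0.4, -3.3, 0], "twist": [0, 0, 0]},
  {"hand": 3.7, "travel": [-0.4, -3.3, 0], "twist": [0, 0, 0]},
  {"hand": 3.7, "travel": [-0.4, -3.3, 0], "twist": [0, 0, 0]},
  {"hand": 3.7, "travel": [-0.3, -3.3, 0], "twist": [0, 0, 0]},
])

```text
time: 27.7
position: [0.3987, 0.2955, 0.1954]
tool_rot: [1.0, 0.0, -0.001, 0.001]
ft_force: [1.3, -0.7, -3.1]
grip_width: 0.0431
grip_force: 35.0
```

Call:
move_arm([
  {"hand": 3.7, "travel": [0, -3.3, 0], "twist": [0, 0, 0]},
  {"hand": 3.7, "travel": [0, -2.5, 0], "twist": [0, 0, 0]},
  {"hand": 3.7, "travel": [0, -1.2, 0], "twist": [0, 0, 0]},
  {"hand": 3.7, "travel": [0, 0, 0], "twist": [0, 0, 0]},
  {"hand": 3.7, "travel": [0, 0, 0], "twist": [0, 0, 0]},
])

```text
time: 28.12
position: [0.3994, 0.3639, 0.1953]
tool_rot: [1.0, 0.001, -0.001, 0.001]
ft_force: [-0.7, -0.7, -2.5]
grip_width: 0.0436
grip_force: 35.0
```

Call:
move_arm([
  {"hand": 3.7, "travel": [0, 0, 2], "twist": [0, 0, 0]},
  {"hand": 3.7, "travel": [0, 0, 3], "twist": [0, 0, 0]},
  {"hand": 3.7, "travel": [0, 0, 2.5], "twist": [0, 0, 0]},
  {"hand": 3.7, "travel": [0, 0, 1.5], "twist": [0, 0, 0]},
  {"hand": 3.7, "travel": [0, 0, 0.5], "twist": [0, 0, 0]},
])

```text
time: 28.53
position: [0.3982, 0.3614, 0.0985]
tool_rot: [1.0, -0.001, -0.003, 0.002]
ft_force: [-0.2, -0.1, -2.6]
grip_width: 0.0428
grip_force: 35.0
```

Call:
move_arm([
  {"hand": 3.7, "travel": [0, 0, 0], "twist": [0, 0, 0]},
  {"hand": 3.7, "travel": [0, 0, 0], "twist": [0, 0, 0]},
])

```text
time: 28.7
position: [0.401, 0.3639, 0.1018]
tool_rot: [1.0, -0.0, 0.0, 0.0]
ft_force: [-0.2, 0.0, -1.6]
grip_width: 0.0429
grip_force: 35.0
```

Contact is expected at a reading of 0.091.

Call:
move_arm([
  {"hand": 3.7, "travel": [0, 0, 0.5], "twist": [0, 0, 0]},
  {"hand": 3.7, "travel": [0, 0, 0.3], "twist": [0, 0, 0]},
  {"hand": 3.7, "travel": [0, 0, 0.1], "twist": [0, 0, 0]},
  {"hand": 3.7, "travel": [0, 0, 0], "twist": [0, 0, 0]},
  {"hand": 3.7, "travel": [0, 0, 0], "twist": [0, 0, 0]},
])

```text
time: 29.12
position: [0.4005, 0.3648, 0.0926]
tool_rot: [1.0, 0.0, 0.0, -0.0]
ft_force: [0.4, -1.2, -2.9]
grip_width: 0.0427
grip_force: 35.0
```

Call:
move_arm([
  {"hand": 3.7, "travel": [0, 0, 0.1], "twist": [0, 0, 0]},
  {"hand": 3.7, "travel": [0, 0, 0], "twist": [0, 0, 0]},
])

```text
time: 29.28
position: [0.4004, 0.3647, 0.0914]
tool_rot: [1.0, 0.0, 0.0, -0.0]
ft_force: [0.6, -0.3, -2.8]
grip_width: 0.0432
grip_force: 35.0
```

Call:
move_arm([
  {"hand": 3.7, "travel": [0, 0, 0.1], "twist": [0, 0, 0]},
  {"hand": 3.7, "travel": [0, 0, 0], "twist": [0, 0, 0]},
])

```text
time: 29.45
position: [0.4008, 0.3649, 0.091]
tool_rot: [1.0, 0.0, 0.001, -0.0]
ft_force: [-0.5, 0.1, 2.7]
grip_width: 0.0428
grip_force: 35.0
```

Call:
move_arm([
  {"hand": 4.6, "travel": [0, 0, -0.1], "twist": [0, 0, 0]},
  {"hand": 5.2, "travel": [0, 0, 0], "twist": [0, 0, 0]},
  {"hand": 7, "travel": [0, 0, 0], "twist": [0, 0, 0]},
  {"hand": 8, "travel": [0, 0, 0], "twist": [0, 0, 0]},
  {"hand": 8, "travel": [0, 0, 0], "twist": [0, 0, 0]},
])

```text
time: 29.87
position: [0.4004, 0.3647, 0.0913]
tool_rot: [1.0, 0.0, 0.0, -0.0]
ft_force: [0.1, -0.1, 0.2]
grip_width: 0.0642
grip_force: 0.0
```

Call:
move_arm([
  {"hand": 8.7, "travel": [0, 0, -1.5], "twist": [0, 0, 0]},
  {"hand": 8.7, "travel": [0, 0, -3], "twist": [0, 0, 0]},
  {"hand": 8.7, "travel": [0, 0, -3.5], "twist": [0, 0, 0]},
  {"hand": 8.7, "travel": [0, 0, -3.5], "twist": [0, 0, 0]},
  {"hand": 8.7, "travel": [0, 0, -1.5], "twist": [0, 0, 0]},
])

```text
time: 30.28
position: [0.4025, 0.366, 0.2259]
tool_rot: [1.0, 0.0, 0.003, -0.002]
ft_force: [0.4, -0.0, -0.5]
grip_width: 0.0861
grip_force: 0.0
```

```bash
cat >> h.py <<'E'
def blob(im,box,fn):
    u0,v0,u1,v1=box; c=im[v0:v1,u0:u1]; m=fn(cv2.cvtColor(c,cv2.COLOR_RGB2HSV).astype(int)).astype(np.uint8)
    n,_,st,ce=cv2.connectedComponentsWithStats(m); k=1+np.argmax(st[1:,4]); return (ce[k]+[u0,v0]).round(2),st[k].tolist()
white=lambda h:(h[...,1]<60)&(h[...,2]>110)
copper=lambda h:((h[...,0]<14)|(h[...,0]>172))&(h[...,1]>95)&(h[...,2]>70)
E
python3 - <<'E'
from h import *
f,K,T=cam('scene'); g,_,_=cam('top'); np.savez('mid.npz',f=f,g=g); s=np.load('scene0.npz')['f'];t=np.load('top0.npz')['f']
for n,im in(('scene0',s),('scene',f)): print(n,'crock',blob(im,(284,245,320,290),white),'bowl',blob(im,(270,205,310,235),white),'candle',blob(im,(340,220,385,260),lambda h:(h[...,0]>12)&(h[...,0]<32)&(h[...,1]>80)&(h[...,2]>120)))
for n,im in(('top0',t),('top',g)): print(n,'crock',blob(im,(288,182,332,228),white),'bowl',blob(im,(328,252,376,300),white))
print('board mills',blob(f,(380,180,510,360),copper))
print(robot.get_obs()['position'])
E
```

```text
scene0 crock (array([301.13, 265.1 ]), [0, 0, 33, 41, 977]) bowl (array([290.16, 214.96]), [0, 0, 38, 27, 573]) candle (array([361.9, 237.8]), [7, 5, 31, 27, 676])
scene crock (array([302.01, 265.56]), [3, 2, 30, 39, 950]) bowl (array([292.  , 218.38]), [7, 1, 31, 26, 619]) candle (array([361.84, 237.83]), [7, 5, 31, 27, 677])
top0 crock (array([308.97, 205.  ]), [4, 5, 35, 39, 1053]) bowl (array([351.17, 275.49]), [4, 4, 40, 40, 1232])
top crock (array([309.06, 205.44]), [4, 5, 35, 39, 1086]) bowl (array([351.16, 275.48]), [4, 4, 40, 40, 1233])
board mills (array([462.77, 249.59]), [49, 27, 73, 87, 2409])
[0.40256763 0.36600874 0.2249471 ]
```

Nothing has shifted. On to the crock.

Call:
move_arm([
  {"hand": 8.7, "travel": [0.5, 3.8, 0], "twist": [0, 0, 0]},
  {"hand": 8.7, "travel": [0.5, 3.8, 0], "twist": [0, 0, 0]},
  {"hand": 8.7, "travel": [1, 3.8, 0], "twist": [0, 0, 0]},
  {"hand": 8.7, "travel": [2, 3.4, 0], "twist": [0, 0, 0]},
  {"hand": 8.7, "travel": [2.4, 3.3, 0], "twist": [0, 0, 0]},
])

```text
time: 30.8
position: [0.4622, 0.1819, 0.2198]
tool_rot: [1.0, 0.001, -0.002, 0.0]
ft_force: [1.4, 0.2, -0.8]
grip_width: 0.0873
grip_force: 0.0
```

Call:
move_arm([
  {"hand": 8.7, "travel": [2.4, 3.3, 0], "twist": [0, 0, 0]},
  {"hand": 8.7, "travel": [2.4, 3.3, 0], "twist": [0, 0, 0]},
  {"hand": 8.7, "travel": [2.4, 3.3, 0], "twist": [0, 0, 0]},
  {"hand": 8.7, "travel": [2.4, 3.3, 0], "twist": [0, 0, 0]},
  {"hand": 8.7, "travel": [2.4, 3.3, 0], "twist": [0, 0, 0]},
])

```text
time: 31.22
position: [0.5843, 0.017, 0.2194]
tool_rot: [1.0, 0.0, -0.002, -0.0]
ft_force: [0.0, 0.3, -0.2]
grip_width: 0.0869
grip_force: 0.0
```

Call:
move_arm([
  {"hand": 8.7, "travel": [0, 0, 0], "twist": [0, 0, 0]},
  {"hand": 8.7, "travel": [0, 0, 0], "twist": [0, 0, 0]},
  {"hand": 8.7, "travel": [0, 0, 0], "twist": [0, 0, 0]},
])

```text
time: 31.47
position: [0.5831, 0.019, 0.2195]
tool_rot: [1.0, -0.0, -0.002, -0.001]
ft_force: [-1.0, 0.9, -0.5]
grip_width: 0.0873
grip_force: 0.0
```

Call:
move_arm([
  {"hand": 8.7, "travel": [0.6, 0.3, 0], "twist": [0, 0, 0]},
  {"hand": 8.7, "travel": [0, 0, 3], "twist": [0, 0, 0]},
  {"hand": 8.7, "travel": [0, 0, 3.5], "twist": [0, 0, 0]},
  {"hand": 8.7, "travel": [0, 0, 3.5], "twist": [0, 0, 0]},
  {"hand": 8.7, "travel": [0, 0, 3], "twist": [0, 0, 0]},
])

```text
time: 31.88
position: [0.5895, 0.0174, 0.0898]
tool_rot: [1.0, 0.002, -0.0, -0.0]
ft_force: [-0.3, -0.7, 0.1]
grip_width: 0.0872
grip_force: 0.0
```

Call:
move_arm([
  {"hand": 8.7, "travel": [0, 0, 0], "twist": [0, 0, 0]},
  {"hand": 8.7, "travel": [0, 0, 3], "twist": [0, 0, 0]},
  {"hand": 8.7, "travel": [0, 0, 3], "twist": [0, 0, 0]},
  {"hand": 8.7, "travel": [0, 0, 2], "twist": [0, 0, 0]},
  {"hand": 8.7, "travel": [0, 0, 0.9], "twist": [0, 0, 0]},
])

```text
time: 32.3
position: [0.5896, 0.0169, 0.0013]
tool_rot: [1.0, 0.001, -0.001, -0.0]
ft_force: [-0.3, -0.2, 0.3]
grip_width: 0.0873
grip_force: 0.0
```

Call:
move_arm([
  {"hand": 7.5, "travel": [0, 0, 0], "twist": [0, 0, 0]},
  {"hand": 7, "travel": [0, 0, 0], "twist": [0, 0, 0]},
  {"hand": 6.6, "travel": [0, 0, 0], "twist": [0, 0, 0]},
  {"hand": 6.3, "travel": [0, 0, 0], "twist": [0, 0, 0]},
  {"hand": 6.1, "travel": [0, 0, 0], "twist": [0, 0, 0]},
], force=8)

```text
time: 32.72
position: [0.5918, 0.0157, 0.0039]
tool_rot: [1.0, 0.0, 0.001, 0.0]
ft_force: [0.1, 0.3, -0.1]
grip_width: 0.0646
grip_force: 0.0
```

Call:
move_arm([
  {"hand": 5.9, "travel": [0, 0, 0], "twist": [0, 0, 0]},
  {"hand": 5.7, "travel": [0, 0, 0], "twist": [0, 0, 0]},
  {"hand": 5.4, "travel": [0, 0, 0], "twist": [0, 0, 0]},
  {"hand": 5.0, "travel": [0, 0, 0], "twist": [0, 0, 0]},
])

```text
time: 33.05
position: [0.5911, 0.0163, 0.0031]
tool_rot: [1.0, 0.0, 0.001, -0.0]
ft_force: [-1.1, 3.9, 5.8]
grip_width: 0.0586
grip_force: 8.0
```

Call:
move_arm([
  {"hand": 5, "travel": [0, 0, 0], "twist": [0, 0, 0]},
  {"hand": 5, "travel": [0, 0, 0], "twist": [0, 0, 0]},
], force=30)

```text
time: 33.22
position: [0.5911, 0.0164, 0.0031]
tool_rot: [1.0, 0.0, 0.001, -0.0]
ft_force: [0.2, 2.7, 5.6]
grip_width: 0.0578
grip_force: 30.0
```

Call:
move_arm([
  {"hand": 5, "travel": [0, 0, -1], "twist": [0, 0, 0]},
  {"hand": 5, "travel": [0, 0, -2.5], "twist": [0, 0, 0]},
  {"hand": 5, "travel": [0, 0, -2.5], "twist": [0, 0, 0]},
  {"hand": 5, "travel": [0, 0, -2], "twist": [0, 0, 0]},
  {"hand": 5, "travel": [-0.3, 2, 0], "twist": [0, 0, 0]},
])

```text
time: 33.63
position: [0.5902, -0.0023, 0.0861]
tool_rot: [1.0, 0.002, 0.003, 0.0]
ft_force: [0.8, 0.3, -4.3]
grip_width: 0.0579
grip_force: 30.0
```

Call:
move_arm([
  {"hand": 5, "travel": [-0.4, 3.2, 0], "twist": [0, 0, 0]},
  {"hand": 5, "travel": [-0.4, 3.2, 0], "twist": [0, 0, 0]},
  {"hand": 5, "travel": [-0.4, 3.2, 0], "twist": [0, 0, 0]},
  {"hand": 5, "travel": [-0.4, 3.2, 0], "twist": [0, 0, 0]},
  {"hand": 5, "travel": [-0.4, 3.2, 0], "twist": [0, 0, 0]},
])

```text
time: 34.05
position: [0.5662, -0.1656, 0.0818]
tool_rot: [1.0, 0.001, -0.001, -0.0]
ft_force: [0.7, 0.2, -3.9]
grip_width: 0.0578
grip_force: 30.0
```

Call:
move_arm([
  {"hand": 5, "travel": [-0.4, 3.2, 0], "twist": [0, 0, 0]},
  {"hand": 5, "travel": [-0.4, 3.2, 0], "twist": [0, 0, 0]},
  {"hand": 5, "travel": [-0.4, 3.2, 0], "twist": [0, 0, 0]},
  {"hand": 5, "travel": [-0.4, 3.2, 0], "twist": [0, 0, 0]},
  {"hand": 5, "travel": [-0.4, 3.2, 0], "twist": [0, 0, 0]},
])

```text
time: 34.47
position: [0.5461, -0.3255, 0.0815]
tool_rot: [1.0, 0.0, -0.001, -0.001]
ft_force: [0.6, -1.3, -3.9]
grip_width: 0.0577
grip_force: 30.0
```

Call:
move_arm([
  {"hand": 5, "travel": [-0.2, 2, 0], "twist": [0, 0, 0]},
  {"hand": 5, "travel": [0, 0, 0], "twist": [0, 0, 0]},
  {"hand": 5, "travel": [0, 0, 0], "twist": [0, 0, 0]},
  {"hand": 5, "travel": [0, 0, 0], "twist": [0, 0, 0]},
])

```text
time: 34.8
position: [0.5445, -0.3431, 0.0814]
tool_rot: [1.0, 0.0, -0.001, -0.001]
ft_force: [-0.2, 0.7, -4.4]
grip_width: 0.0577
grip_force: 30.0
```

Run:
```python
from h import *
f,K,T=cam('scene'); print(robot.get_obs()['position'],robot.get_obs()['ft_force'])
```

```text
[ 0.54485408 -0.34257901  0.08155728] [ 0.32248995  0.41173416 -3.92514772]
```

Call:
move_arm([
  {"hand": 5, "travel": [0.1, 0.3, 2], "twist": [0, 0, 0]},
  {"hand": 5, "travel": [0, 0, 2], "twist": [0, 0, 0]},
  {"hand": 5, "travel": [0, 0, 0.9], "twist": [0, 0, 0]},
  {"hand": 5, "travel": [0, 0, 0.3], "twist": [0, 0, 0]},
  {"hand": 5, "travel": [0, 0, 0], "twist": [0, 0, 0]},
])

```text
time: 35.27
position: [0.5464, -0.3456, 0.0294]
tool_rot: [1.0, 0.001, -0.001, -0.001]
ft_force: [-0.1, 0.0, -2.9]
grip_width: 0.0578
grip_force: 30.0
```

Call:
move_arm([
  {"hand": 5, "travel": [0, 0, 0.1], "twist": [0, 0, 0]},
  {"hand": 5, "travel": [0, 0, 0], "twist": [0, 0, 0]},
  {"hand": 5, "travel": [0, 0, 0], "twist": [0, 0, 0]},
])

```text
time: 35.52
position: [0.5476, -0.3477, 0.0305]
tool_rot: [1.0, 0.0, 0.001, 0.001]
ft_force: [0.3, 0.6, -3.6]
grip_width: 0.0577
grip_force: 30.0
```

Call:
move_arm([
  {"hand": 5, "travel": [0, 0, 0.1], "twist": [0, 0, 0]},
  {"hand": 5, "travel": [0, 0, 0], "twist": [0, 0, 0]},
])

```text
time: 35.68
position: [0.5471, -0.3475, 0.0288]
tool_rot: [1.0, 0.0, 0.0, 0.0]
ft_force: [-0.4, -0.8, -5.0]
grip_width: 0.0575
grip_force: 30.0
```

Call:
move_arm([
  {"hand": 5, "travel": [-0.1, -0.1, 0.15], "twist": [0, 0, 0]},
  {"hand": 5, "travel": [0, 0, 0.1], "twist": [0, 0, 0]},
  {"hand": 5, "travel": [0, 0, 0], "twist": [0, 0, 0]},
  {"hand": 5, "travel": [0, 0, 0], "twist": [0, 0, 0]},
])

```text
time: 36.02
position: [0.5457, -0.3462, 0.0257]
tool_rot: [1.0, 0.0, -0.0, -0.0]
ft_force: [-0.7, 0.5, -4.2]
grip_width: 0.0574
grip_force: 30.0
```

Call:
move_arm([
  {"hand": 5, "travel": [0, 0, 0.1], "twist": [0, 0, 0]},
  {"hand": 5, "travel": [0, 0, 0], "twist": [0, 0, 0]},
])

```text
time: 36.18
position: [0.546, -0.3464, 0.0252]
tool_rot: [1.0, 0.0, 0.0, 0.0]
ft_force: [-0.6, -0.3, -1.8]
grip_width: 0.0579
grip_force: 30.0
```

Call:
move_arm([
  {"hand": 5, "travel": [0, 0, 0.05], "twist": [0, 0, 0]},
  {"hand": 5, "travel": [0, 0, 0], "twist": [0, 0, 0]},
])

```text
time: 36.35
position: [0.546, -0.3464, 0.0252]
tool_rot: [1.0, 0.0, 0.0, 0.0]
ft_force: [-1.6, 0.5, 3.4]
grip_width: 0.0579
grip_force: 30.0
```

Call:
move_arm([
  {"hand": 6.2, "travel": [0, 0, 0], "twist": [0, 0, 0]},
  {"hand": 7, "travel": [0, 0, 0], "twist": [0, 0, 0]},
  {"hand": 8, "travel": [0, 0, 0], "twist": [0, 0, 0]},
  {"hand": 8.7, "travel": [0, 0, 0], "twist": [0, 0, 0]},
  {"hand": 8.7, "travel": [0, 0, 0], "twist": [0, 0, 0]},
])

```text
time: 36.77
position: [0.5461, -0.3464, 0.0243]
tool_rot: [1.0, 0.0, 0.0, 0.0]
ft_force: [0.2, 0.2, 0.2]
grip_width: 0.0806
grip_force: 0.0
```

Call:
move_arm([
  {"hand": 8.7, "travel": [0, 0, -2], "twist": [0, 0, 0]},
  {"hand": 8.7, "travel": [0, 0, -4], "twist": [0, 0, 0]},
  {"hand": 8.7, "travel": [0, 0, -4], "twist": [0, 0, 0]},
  {"hand": 8.7, "travel": [0, 0, -4], "twist": [0, 0, 0]},
  {"hand": 8.7, "travel": [0, 0, -4], "twist": [0, 0, 0]},
])

```text
time: 37.18
position: [0.5457, -0.346, 0.206]
tool_rot: [1.0, 0.0, -0.0, -0.0]
ft_force: [0.3, -0.5, -0.3]
grip_width: 0.0872
grip_force: 0.0
```

Call:
move_arm([
  {"hand": 8.7, "travel": [-1, -3.7, -0.5], "twist": [0, 0, 0]},
  {"hand": 8.7, "travel": [-1, -3.7, 0], "twist": [0, 0, 0]},
  {"hand": 8.7, "travel": [-1, -3.7, 0], "twist": [0, 0, 0]},
  {"hand": 8.7, "travel": [-1, -3.7, 0], "twist": [0, 0, 0]},
  {"hand": 8.7, "travel": [-1, -3.7, 0], "twist": [0, 0, 0]},
])

```text
time: 37.6
position: [0.495, -0.1598, 0.2095]
tool_rot: [1.0, 0.0, 0.0, 0.0]
ft_force: [-0.5, -0.8, 0.4]
grip_width: 0.087
grip_force: 0.0
```

Call:
move_arm([
  {"hand": 8.7, "travel": [-1, -3.7, 0], "twist": [0, 0, 0]},
  {"hand": 8.7, "travel": [-1, -3.7, 0], "twist": [0, 0, 0]},
  {"hand": 8.7, "travel": [-1, -3.7, 0], "twist": [0, 0, 0]},
  {"hand": 8.7, "travel": [-1, -3.7, 0], "twist": [0, 0, 0]},
  {"hand": 8.7, "travel": [-1, -3.7, 0], "twist": [0, 0, 0]},
])

```text
time: 38.02
position: [0.445, 0.0252, 0.2095]
tool_rot: [1.0, 0.0, 0.0, -0.0]
ft_force: [0.7, 0.5, -0.1]
grip_width: 0.0871
grip_force: 0.0
```

Run:
```python
from h import *
f,K,T=cam('scene'); g,K2,T2=cam('top'); np.savez('mid2.npz',f=f,g=g); print(robot.get_obs()['position'])
s=np.load('scene0.npz')['f'].astype(int);t=np.load('top0.npz')['f'].astype(int)
for n,a,b,K,T in(('scene',s,f,K,T),('top',t,g,K2,T2)):
    pc=[.5446,-.3444,.09]; c=proj(K,T,pc); u,v=c.astype(int); 
    d=(np.abs(b.astype(int)-a).max(2)>14); w=40; d=d[v-w:v+w,u-w:u+w].astype(np.uint8); d=cv2.morphologyEx(d,cv2.MORPH_OPEN,np.ones((2,2)))
    _,_,st,ce=cv2.connectedComponentsWithStats(d); k=1+np.argsort(-st[1:,4])[:2]; print(n,c.round(1),[(st[i].tolist()[0]+u-w,st[i].tolist()[1]+v-w,st[i].tolist()[2:]) for i in k])
    lid=[proj(K,T,[.5446+.0295*np.cos(q),-.3444+.0295*np.sin(q),z]) for q in np.linspace(0,6.28,60) for z in(.028,.09)]; lid=np.array(lid); print('  expected bbox',lid.min(0),lid.max(0))
cv2.imwrite('pics/c1.png',np.hstack([cv2.resize(f[165:255,120:220,::-1],(400,360)),cv2.resize(g[180:290,450:572,::-1],(400,360))]))
```

```text
[0.44226796 0.02845594 0.20919268]
scene [163.3 193.8] [(np.int64(154), np.int64(195), [46, 33, 845]), (np.int64(195), np.int64(219), [8, 11, 42])]
  expected bbox [150.39351719 184.47132486] [181.78574358 220.67880552]
top [526.9 227.7] [(np.int64(486), np.int64(212), [61, 39, 1884])]
  expected bbox [496.72568992 210.07656352] [544.56757093 248.83680311]
```

Run:
```python
import numpy as np
m=np.load('mid2.npz');g=m['g'].astype(int);f=m['f'].astype(int)
print([(u,*g[228,u]) for u in range(470,560,3)])
print([(v,*g[v,527]) for v in range(190,275,3)])
print([(v,*f[v,165]) for v in range(175,235,2)])
```

```text
[(470, np.int64(223), np.int64(222), np.int64(220)), (473, np.int64(211), np.int64(210), np.int64(206)), (476, np.int64(170), np.int64(174), np.int64(180)), (479, np.int64(176), np.int64(179), np.int64(184)), (482, np.int64(181), np.int64(183), np.int64(187)), (485, np.int64(179), np.int64(183), np.int64(186)), (488, np.int64(180), np.int64(182), np.int64(187)), (491, np.int64(182), np.int64(184), np.int64(187)), (494, np.int64(182), np.int64(185), np.int64(188)), (497, np.int64(182), np.int64(185), np.int64(190)), (500, np.int64(140), np.int64(140), np.int64(133)), (503, np.int64(150), np.int64(149), np.int64(144)), (506, np.int64(147), np.int64(146), np.int64(141)), (509, np.int64(159), np.int64(157), np.int64(150)), (512, np.int64(253), np.int64(253), np.int64(250)), (515, np.int64(253), np.int64(253), np.int64(250)), (518, np.int64(253), np.int64(253), np.int64(250)), (521, np.int64(253), np.int64(253), np.int64(250)), (524, np.int64(253), np.int64(253), np.int64(251)), (527, np.int64(254), np.int64(253), np.int64(251)), (530, np.int64(254), np.int64(253), np.int64(251)), (533, n
[... 2830 characters left out ...]
64(173), np.int64(165)), (209, np.int64(183), np.int64(178), np.int64(167)), (211, np.int64(181), np.int64(178), np.int64(169)), (213, np.int64(180), np.int64(175), np.int64(165)), (215, np.int64(186), np.int64(179), np.int64(168)), (217, np.int64(181), np.int64(175), np.int64(163)), (219, np.int64(198), np.int64(195), np.int64(186)), (221, np.int64(238), np.int64(239), np.int64(242)), (223, np.int64(243), np.int64(244), np.int64(247)), (225, np.int64(242), np.int64(243), np.int64(246)), (227, np.int64(242), np.int64(244), np.int64(247)), (229, np.int64(242), np.int64(244), np.int64(246)), (231, np.int64(244), np.int64(245), np.int64(248)), (233, np.int64(237), np.int64(238), np.int64(242))]
```

The crock stands on the pan within about 3 mm of its centre. Now the returns, starting with the short mill.

Call:
move_arm([
  {"hand": 8.7, "travel": [-0.6, -3.7, 0], "twist": [0, 0, 0]},
  {"hand": 8.7, "travel": [-0.6, -3.7, 0], "twist": [0, 0, 0]},
  {"hand": 8.7, "travel": [-0.6, -3.7, 0], "twist": [0, 0, 0]},
  {"hand": 8.7, "travel": [-0.6, -3.7, 0], "twist": [0, 0, 0]},
  {"hand": 8.7, "travel": [-0.6, -3.7, 0], "twist": [0, 0, 0]},
])

```text
time: 38.53
position: [0.4158, 0.2098, 0.2095]
tool_rot: [1.0, -0.0, 0.001, 0.0]
ft_force: [0.5, 0.3, -0.7]
grip_width: 0.087
grip_force: 0.0
```

Call:
move_arm([
  {"hand": 8.7, "travel": [-0.6, -3.7, 0], "twist": [0, 0, 0]},
  {"hand": 8.7, "travel": [-0.5, -3.7, 0], "twist": [0, 0, 0]},
  {"hand": 8.7, "travel": [0, -3.7, 0], "twist": [0, 0, 0]},
  {"hand": 8.7, "travel": [0, -3.7, 0], "twist": [0, 0, 0]},
  {"hand": 8.7, "travel": [0, 0, 0], "twist": [0, 0, 0]},
])

```text
time: 38.95
position: [0.4058, 0.3626, 0.2097]
tool_rot: [1.0, 0.003, 0.002, -0.002]
ft_force: [1.0, -0.7, 0.3]
grip_width: 0.0868
grip_force: 0.0
```

Call:
move_arm([
  {"hand": 8.7, "travel": [0, 0, 0], "twist": [0, 0, 0]},
  {"hand": 8.7, "travel": [0, 0, 0], "twist": [0, 0, 0]},
])

```text
time: 39.12
position: [0.4044, 0.356, 0.209]
tool_rot: [1.0, 0.001, -0.0, 0.001]
ft_force: [-0.4, -0.5, 0.0]
grip_width: 0.0871
grip_force: 0.0
```

Call:
move_arm([
  {"hand": 8.7, "travel": [-0.35, -0.85, 0], "twist": [0, 0, 0]},
  {"hand": 8.7, "travel": [0, 0, 3.5], "twist": [0, 0, 0]},
  {"hand": 8.7, "travel": [0, 0, 3.5], "twist": [0, 0, 0]},
  {"hand": 8.7, "travel": [0, 0, 3], "twist": [0, 0, 0]},
  {"hand": 8.7, "travel": [0, 0, 1.8], "twist": [0, 0, 0]},
])

```text
time: 39.53
position: [0.3994, 0.3631, 0.0888]
tool_rot: [1.0, -0.001, -0.002, 0.001]
ft_force: [-0.5, -0.4, 0.0]
grip_width: 0.0871
grip_force: 0.0
```

Call:
move_arm([
  {"hand": 7, "travel": [0, 0, 0], "twist": [0, 0, 0]},
  {"hand": 6, "travel": [0, 0, 0], "twist": [0, 0, 0]},
  {"hand": 5.5, "travel": [0, 0, 0], "twist": [0, 0, 0]},
  {"hand": 5, "travel": [0, 0, 0], "twist": [0, 0, 0]},
  {"hand": 5, "travel": [0, 0, 0], "twist": [0, 0, 0]},
], force=8)

```text
time: 39.95
position: [0.402, 0.3657, 0.093]
tool_rot: [1.0, 0.0, 0.002, -0.001]
ft_force: [0.1, 0.5, 0.3]
grip_width: 0.0612
grip_force: 0.0
```

Call:
move_arm([
  {"hand": 5, "travel": [-0.1, 0.1, 0.15], "twist": [0, 0, 0]},
  {"hand": 4.7, "travel": [0, 0, 0], "twist": [0, 0, 0]},
  {"hand": 4.4, "travel": [0, 0, 0], "twist": [0, 0, 0]},
  {"hand": 4.1, "travel": [0, 0, 0], "twist": [0, 0, 0]},
  {"hand": 3.7, "travel": [0, 0, 0], "twist": [0, 0, 0]},
])

```text
time: 40.37
position: [0.4002, 0.3646, 0.0902]
tool_rot: [1.0, 0.0, 0.0, -0.0]
ft_force: [-0.6, 1.8, 2.4]
grip_width: 0.0436
grip_force: 8.0
```

Call:
move_arm([
  {"hand": 3.7, "travel": [0, 0, 0], "twist": [0, 0, 0]},
  {"hand": 3.7, "travel": [0, 0, 0], "twist": [0, 0, 0]},
  {"hand": 3.7, "travel": [0, 0, 0], "twist": [0, 0, 0]},
], force=35)

```text
time: 40.62
position: [0.4002, 0.3646, 0.0902]
tool_rot: [1.0, 0.0, 0.0, -0.0]
ft_force: [-0.1, 1.5, 2.9]
grip_width: 0.0429
grip_force: 35.0
```

Call:
move_arm([
  {"hand": 3.7, "travel": [0, 0, -1], "twist": [0, 0, 0]},
  {"hand": 3.7, "travel": [0, 0, -3], "twist": [0, 0, 0]},
  {"hand": 3.7, "travel": [0, 0, -3.5], "twist": [0, 0, 0]},
  {"hand": 3.7, "travel": [0, 0, -2.5], "twist": [0, 0, 0]},
  {"hand": 3.7, "travel": [0, 0, -0.6], "twist": [0, 0, 0]},
])

```text
time: 41.03
position: [0.4019, 0.3651, 0.2]
tool_rot: [1.0, 0.0, 0.003, -0.002]
ft_force: [1.2, 1.0, -2.8]
grip_width: 0.0427
grip_force: 35.0
```

Call:
move_arm([
  {"hand": 3.7, "travel": [0, 2, 0], "twist": [0, 0, 0]},
  {"hand": 3.7, "travel": [0, 3.3, 0], "twist": [0, 0, 0]},
  {"hand": 3.7, "travel": [0.3, 3.3, 0], "twist": [0, 0, 0]},
  {"hand": 3.7, "travel": [0.4, 3.3, 0], "twist": [0, 0, 0]},
  {"hand": 3.7, "travel": [0.4, 3.3, 0], "twist": [0, 0, 0]},
])

```text
time: 41.45
position: [0.4091, 0.2103, 0.1945]
tool_rot: [1.0, 0.001, -0.002, 0.001]
ft_force: [0.3, -1.1, -4.0]
grip_width: 0.0432
grip_force: 35.0
```

Call:
move_arm([
  {"hand": 3.7, "travel": [0.4, 3.3, 0], "twist": [0, 0, 0]},
  {"hand": 3.7, "travel": [0.6, 3.3, 0], "twist": [0, 0, 0]},
  {"hand": 3.7, "travel": [2, 2.4, 0], "twist": [0, 0, 0]},
  {"hand": 3.7, "travel": [2.4, 2.2, 0], "twist": [0, 0, 0]},
  {"hand": 3.7, "travel": [2.4, 2.2, 0], "twist": [0, 0, 0]},
])

```text
time: 41.87
position: [0.4878, 0.0766, 0.1946]
tool_rot: [1.0, -0.0, -0.002, -0.0]
ft_force: [1.0, 0.2, -2.5]
grip_width: 0.0426
grip_force: 35.0
```

Call:
move_arm([
  {"hand": 3.7, "travel": [2.2, 2.2, 0], "twist": [0, 0, 0]},
  {"hand": 3.7, "travel": [1.2, 2, 0], "twist": [0, 0, 0]},
  {"hand": 3.7, "travel": [0.4, 1.1, 0], "twist": [0, 0, 0]},
  {"hand": 3.7, "travel": [0, 0, 0], "twist": [0, 0, 0]},
  {"hand": 3.7, "travel": [0, 0, 0], "twist": [0, 0, 0]},
])

```text
time: 42.28
position: [0.525, 0.0255, 0.1946]
tool_rot: [1.0, -0.0, -0.002, -0.001]
ft_force: [-0.2, 0.0, -3.0]
grip_width: 0.0427
grip_force: 35.0
```

Call:
move_arm([
  {"hand": 3.7, "travel": [0, 0, 0], "twist": [0, 0, 0]},
  {"hand": 3.7, "travel": [0, 0, 0], "twist": [0, 0, 0]},
  {"hand": 3.7, "travel": [0, 0, 0], "twist": [0, 0, 0]},
])

```text
time: 42.53
position: [0.5261, 0.0265, 0.1958]
tool_rot: [1.0, 0.001, -0.0, -0.0]
ft_force: [-0.5, -0.3, -2.4]
grip_width: 0.0431
grip_force: 35.0
```

Call:
move_arm([
  {"hand": 3.7, "travel": [0.15, 0.08, 2], "twist": [0, 0, 0]},
  {"hand": 3.7, "travel": [0, 0, 3.5], "twist": [0, 0, 0]},
  {"hand": 3.7, "travel": [0, 0, 3], "twist": [0, 0, 0]},
  {"hand": 3.7, "travel": [0, 0, 2], "twist": [0, 0, 0]},
  {"hand": 3.7, "travel": [0, 0, 0.5], "twist": [0, 0, 0]},
])

```text
time: 42.95
position: [0.5255, 0.0257, 0.0829]
tool_rot: [1.0, 0.001, -0.004, -0.001]
ft_force: [0.1, 0.9, -2.5]
grip_width: 0.0427
grip_force: 35.0
```

Call:
move_arm([
  {"hand": 3.7, "travel": [0, 0, 0], "twist": [0, 0, 0]},
  {"hand": 3.7, "travel": [0, 0, 0], "twist": [0, 0, 0]},
  {"hand": 3.7, "travel": [0, 0, 0], "twist": [0, 0, 0]},
  {"hand": 3.7, "travel": [0, 0, 0], "twist": [0, 0, 0]},
])

```text
time: 43.28
position: [0.53, 0.0244, 0.0875]
tool_rot: [1.0, 0.0, 0.002, 0.0]
ft_force: [0.7, -0.7, -2.6]
grip_width: 0.0429
grip_force: 35.0
```

Call:
move_arm([
  {"hand": 3.7, "travel": [0, 0, 0.6], "twist": [0, 0, 0]},
  {"hand": 3.7, "travel": [0, 0, 0.2], "twist": [0, 0, 0]},
  {"hand": 3.7, "travel": [0, 0, 0], "twist": [0, 0, 0]},
  {"hand": 3.7, "travel": [0, 0, 0], "twist": [0, 0, 0]},
  {"hand": 3.7, "travel": [0, 0, 0], "twist": [0, 0, 0]},
])

```text
time: 43.7
position: [0.5286, 0.0244, 0.0778]
tool_rot: [1.0, 0.0, -0.0, -0.0]
ft_force: [0.5, 0.4, -1.5]
grip_width: 0.0427
grip_force: 35.0
```

Call:
move_arm([
  {"hand": 3.7, "travel": [-0.1, -0.12, 0.05], "twist": [0, 0, 0]},
  {"hand": 3.7, "travel": [0, 0, 0.05], "twist": [0, 0, 0]},
  {"hand": 3.7, "travel": [0, 0, 0], "twist": [0, 0, 0]},
  {"hand": 3.7, "travel": [0, 0, 0], "twist": [0, 0, 0]},
])

```text
time: 44.03
position: [0.5276, 0.0257, 0.0768]
tool_rot: [1.0, 0.0, -0.0, -0.0]
ft_force: [-0.8, -0.2, -2.9]
grip_width: 0.0427
grip_force: 35.0
```

Call:
move_arm([
  {"hand": 3.7, "travel": [0, 0, 0.1], "twist": [0, 0, 0]},
  {"hand": 3.7, "travel": [0, 0, 0], "twist": [0, 0, 0]},
])

```text
time: 44.2
position: [0.528, 0.0257, 0.0762]
tool_rot: [1.0, 0.0, 0.0, 0.0]
ft_force: [-0.7, 0.1, -0.2]
grip_width: 0.0427
grip_force: 35.0
```

Call:
move_arm([
  {"hand": 4.6, "travel": [0, 0, 0], "twist": [0, 0, 0]},
  {"hand": 5.2, "travel": [0, 0, 0], "twist": [0, 0, 0]},
  {"hand": 7, "travel": [0, 0, 0], "twist": [0, 0, 0]},
  {"hand": 8, "travel": [0, 0, 0], "twist": [0, 0, 0]},
  {"hand": 8, "travel": [0, 0, 0], "twist": [0, 0, 0]},
])

```text
time: 44.62
position: [0.5278, 0.0256, 0.0759]
tool_rot: [1.0, 0.0, 0.0, 0.0]
ft_force: [0.7, 0.0, 0.7]
grip_width: 0.064
grip_force: 0.0
```

Call:
move_arm([
  {"hand": 8.7, "travel": [0, 0, -2], "twist": [0, 0, 0]},
  {"hand": 8.7, "travel": [0, 0, -3.5], "twist": [0, 0, 0]},
  {"hand": 8.7, "travel": [0, 0, -3.5], "twist": [0, 0, 0]},
  {"hand": 8.7, "travel": [0, 0, -3.5], "twist": [0, 0, 0]},
  {"hand": 8.7, "travel": [0, 0, -3], "twist": [0, 0, 0]},
])

```text
time: 45.03
position: [0.5278, 0.0256, 0.2332]
tool_rot: [1.0, 0.0, 0.001, 0.0]
ft_force: [0.8, 0.7, -0.4]
grip_width: 0.086
grip_force: 0.0
```

Call:
move_arm([
  {"hand": 8.7, "travel": [-0.1, -3.6, 0], "twist": [0, 0, 0]},
  {"hand": 8.7, "travel": [-0.1, -3.6, 0], "twist": [0, 0, 0]},
  {"hand": 8.7, "travel": [-0.1, -3.6, 0], "twist": [0, 0, 0]},
  {"hand": 8.7, "travel": [-0.1, -3.6, 0], "twist": [0, 0, 0]},
  {"hand": 8.7, "travel": [-0.1, -3.6, 0], "twist": [0, 0, 0]},
])

```text
time: 45.45
position: [0.5221, 0.2071, 0.231]
tool_rot: [1.0, 0.0, 0.0, 0.0]
ft_force: [1.1, 0.3, 0.6]
grip_width: 0.0871
grip_force: 0.0
```

Call:
move_arm([
  {"hand": 8.7, "travel": [-0.1, -3.6, 0], "twist": [0, 0, 0]},
  {"hand": 8.7, "travel": [-0.2, -3.6, 0], "twist": [0, 0, 0]},
  {"hand": 8.7, "travel": [-0.2, -3.2, 0], "twist": [0, 0, 0]},
  {"hand": 8.7, "travel": [0, 0, 0], "twist": [0, 0, 0]},
  {"hand": 8.7, "travel": [0, 0, 0], "twist": [0, 0, 0]},
])

```text
time: 45.87
position: [0.5167, 0.3111, 0.2305]
tool_rot: [1.0, 0.002, -0.0, 0.0]
ft_force: [-0.3, -0.2, 0.3]
grip_width: 0.0865
grip_force: 0.0
```

Call:
move_arm([
  {"hand": 8.7, "travel": [0, 0, 0], "twist": [0, 0, 0]},
  {"hand": 8.7, "travel": [0, 0, 0], "twist": [0, 0, 0]},
])

```text
time: 46.03
position: [0.5174, 0.3083, 0.2307]
tool_rot: [1.0, -0.0, -0.0, 0.0]
ft_force: [-0.6, 0.5, 0.0]
grip_width: 0.0869
grip_force: 0.0
```

Call:
move_arm([
  {"hand": 8.7, "travel": [0, -0.15, 2.5], "twist": [0, 0, 0]},
  {"hand": 8.7, "travel": [0, 0, 3.5], "twist": [0, 0, 0]},
  {"hand": 8.7, "travel": [0, 0, 2.5], "twist": [0, 0, 0]},
  {"hand": 8.7, "travel": [0, 0, 1.45], "twist": [0, 0, 0]},
  {"hand": 8, "travel": [0, 0, 0], "twist": [0, 0, 0]},
])

```text
time: 46.45
position: [0.515, 0.3083, 0.1277]
tool_rot: [1.0, -0.001, -0.004, 0.002]
ft_force: [-1.2, 0.1, 0.0]
grip_width: 0.0846
grip_force: 0.0
```

Call:
move_arm([
  {"hand": 7, "travel": [0, 0, 0], "twist": [0, 0, 0]},
  {"hand": 6, "travel": [0, 0, 0], "twist": [0, 0, 0]},
  {"hand": 5.8, "travel": [0, 0, 0], "twist": [0, 0, 0]},
  {"hand": 5.6, "travel": [0, 0, 0], "twist": [0, 0, 0]},
  {"hand": 5.6, "travel": [0, 0, 0], "twist": [0, 0, 0]},
], force=8)

```text
time: 46.87
position: [0.5182, 0.3113, 0.1327]
tool_rot: [1.0, 0.0, 0.001, -0.0]
ft_force: [0.0, 0.1, -0.3]
grip_width: 0.0582
grip_force: 0.0
```

Call:
move_arm([
  {"hand": 5.3, "travel": [0, 0, 0], "twist": [0, 0, 0]},
  {"hand": 5.1, "travel": [0, 0, 0], "twist": [0, 0, 0]},
])

```text
time: 47.03
position: [0.5176, 0.3113, 0.1318]
tool_rot: [1.0, 0.0, 0.0, -0.0]
ft_force: [0.1, 0.6, 0.4]
grip_width: 0.0527
grip_force: 0.0
```

Call:
move_arm([
  {"hand": 5.1, "travel": [0, 0.12, 0], "twist": [0, 0, 0]},
  {"hand": 4.9, "travel": [0, 0, 0], "twist": [0, 0, 0]},
  {"hand": 4.6, "travel": [0, 0, 0], "twist": [0, 0, 0]},
  {"hand": 4, "travel": [0, 0, 0], "twist": [0, 0, 0]},
  {"hand": 4, "travel": [0, 0, 0], "twist": [0, 0, 0]},
])

```text
time: 47.45
position: [0.5174, 0.3102, 0.1314]
tool_rot: [1.0, 0.0, 0.0, -0.0]
ft_force: [0.2, -0.0, -0.7]
grip_width: 0.0476
grip_force: 8.0
```

Call:
move_arm([
  {"hand": 4, "travel": [0, 0, 0], "twist": [0, 0, 0]},
  {"hand": 4, "travel": [0, 0, 0], "twist": [0, 0, 0]},
  {"hand": 4, "travel": [0, 0, 0], "twist": [0, 0, 0]},
], force=35)

```text
time: 47.7
position: [0.5175, 0.3101, 0.1314]
tool_rot: [1.0, 0.0, 0.0, -0.0]
ft_force: [-1.2, 1.0, -0.1]
grip_width: 0.0468
grip_force: 35.0
```

Call:
move_arm([
  {"hand": 4, "travel": [0, 0, -1], "twist": [0, 0, 0]},
  {"hand": 4, "travel": [0, 0, -2.5], "twist": [0, 0, 0]},
  {"hand": 4, "travel": [0, 0, -3], "twist": [0, 0, 0]},
  {"hand": 4, "travel": [0, 0, -2], "twist": [0, 0, 0]},
  {"hand": 4, "travel": [0, 0, -0.5], "twist": [0, 0, 0]},
])

```text
time: 48.12
position: [0.5194, 0.3104, 0.2252]
tool_rot: [1.0, 0.0, 0.003, -0.001]
ft_force: [0.9, 0.5, -3.4]
grip_width: 0.0471
grip_force: 35.0
```

Call:
move_arm([
  {"hand": 4, "travel": [0.6, 2, 0], "twist": [0, 0, 0]},
  {"hand": 4, "travel": [1, 3.2, 0], "twist": [0, 0, 0]},
  {"hand": 4, "travel": [1, 3.2, 0], "twist": [0, 0, 0]},
  {"hand": 4, "travel": [1, 3.2, 0], "twist": [0, 0, 0]},
  {"hand": 4, "travel": [1, 3.2, 0], "twist": [0, 0, 0]},
])

```text
time: 48.53
position: [0.5622, 0.1604, 0.2199]
tool_rot: [1.0, 0.001, -0.002, 0.0]
ft_force: [1.2, -0.9, -3.6]
grip_width: 0.0467
grip_force: 35.0
```

Call:
move_arm([
  {"hand": 4, "travel": [1, 3.2, 0], "twist": [0, 0, 0]},
  {"hand": 4, "travel": [1, 3.2, 0], "twist": [0, 0, 0]},
  {"hand": 4, "travel": [0.6, 2, 0], "twist": [0, 0, 0]},
  {"hand": 4, "travel": [0, 0, 0], "twist": [0, 0, 0]},
  {"hand": 4, "travel": [0, 0, 0], "twist": [0, 0, 0]},
])

```text
time: 48.95
position: [0.5886, 0.0766, 0.2198]
tool_rot: [1.0, -0.001, -0.002, -0.0]
ft_force: [-1.0, 0.9, -3.5]
grip_width: 0.047
grip_force: 35.0
```

Call:
move_arm([
  {"hand": 4, "travel": [0, 0, 0], "twist": [0, 0, 0]},
  {"hand": 4, "travel": [0, 0, 0], "twist": [0, 0, 0]},
  {"hand": 4, "travel": [0, 0, 0], "twist": [0, 0, 0]},
])

```text
time: 49.2
position: [0.5888, 0.0792, 0.221]
tool_rot: [1.0, 0.001, -0.001, -0.0]
ft_force: [0.4, 0.6, -3.8]
grip_width: 0.0468
grip_force: 35.0
```

Call:
move_arm([
  {"hand": 4, "travel": [0, 0.1, 2], "twist": [0, 0, 0]},
  {"hand": 4, "travel": [0, 0, 3.2], "twist": [0, 0, 0]},
  {"hand": 4, "travel": [0, 0, 2.8], "twist": [0, 0, 0]},
  {"hand": 4, "travel": [0, 0, 1.2], "twist": [0, 0, 0]},
  {"hand": 4, "travel": [0, 0, 0.5], "twist": [0, 0, 0]},
])

```text
time: 49.62
position: [0.587, 0.0782, 0.1215]
tool_rot: [1.0, 0.001, -0.003, -0.0]
ft_force: [-0.6, 0.0, -3.1]
grip_width: 0.047
grip_force: 35.0
```

Call:
move_arm([
  {"hand": 4, "travel": [0, 0, 0], "twist": [0, 0, 0]},
  {"hand": 4, "travel": [0, 0, 0], "twist": [0, 0, 0]},
  {"hand": 4, "travel": [0, 0, 0], "twist": [0, 0, 0]},
  {"hand": 4, "travel": [0, 0, 0], "twist": [0, 0, 0]},
  {"hand": 4, "travel": [0, 0, 0], "twist": [0, 0, 0]},
])

```text
time: 50.03
position: [0.5905, 0.077, 0.1257]
tool_rot: [1.0, 0.0, 0.001, 0.0]
ft_force: [0.9, -0.2, -3.9]
grip_width: 0.0465
grip_force: 35.0
```

Call:
move_arm([
  {"hand": 4, "travel": [0, 0, 0], "twist": [0, 0, 0]},
  {"hand": 4, "travel": [0, 0, 0], "twist": [0, 0, 0]},
])

```text
time: 50.2
position: [0.5898, 0.0769, 0.1249]
tool_rot: [1.0, 0.0, 0.0, 0.0]
ft_force: [-0.6, 0.5, -3.8]
grip_width: 0.0471
grip_force: 35.0
```

Call:
move_arm([
  {"hand": 4, "travel": [-0.02, -0.12, 0.4], "twist": [0, 0, 0]},
  {"hand": 4, "travel": [0, 0, 0.15], "twist": [0, 0, 0]},
  {"hand": 4, "travel": [0, 0, 0], "twist": [0, 0, 0]},
  {"hand": 4, "travel": [0, 0, 0], "twist": [0, 0, 0]},
  {"hand": 4, "travel": [0, 0, 0], "twist": [0, 0, 0]},
])

```text
time: 50.62
position: [0.5894, 0.0782, 0.1187]
tool_rot: [1.0, 0.0, -0.0, -0.0]
ft_force: [0.3, -0.6, -3.5]
grip_width: 0.047
grip_force: 35.0
```

Call:
move_arm([
  {"hand": 4, "travel": [0, 0, 0.1], "twist": [0, 0, 0]},
  {"hand": 4, "travel": [0, 0, 0], "twist": [0, 0, 0]},
])

```text
time: 50.78
position: [0.5894, 0.0781, 0.1177]
tool_rot: [1.0, 0.0, -0.0, 0.0]
ft_force: [0.7, 0.1, -4.5]
grip_width: 0.0471
grip_force: 35.0
```

Call:
move_arm([
  {"hand": 4, "travel": [0, 0, 0.1], "twist": [0, 0, 0]},
  {"hand": 4, "travel": [0, 0, 0], "twist": [0, 0, 0]},
])

```text
time: 50.95
position: [0.5898, 0.0782, 0.1174]
tool_rot: [1.0, 0.0, 0.0, 0.0]
ft_force: [-0.9, -1.7, -0.1]
grip_width: 0.0468
grip_force: 35.0
```

Call:
move_arm([
  {"hand": 4.9, "travel": [0, 0, 0], "twist": [0, 0, 0]},
  {"hand": 5.4, "travel": [0, 0, 0], "twist": [0, 0, 0]},
  {"hand": 7, "travel": [0, 0, 0], "twist": [0, 0, 0]},
  {"hand": 8, "travel": [0, 0, 0], "twist": [0, 0, 0]},
  {"hand": 8, "travel": [0, 0, 0], "twist": [0, 0, 0]},
])

```text
time: 51.37
position: [0.5897, 0.0781, 0.1171]
tool_rot: [1.0, 0.0, 0.0, 0.0]
ft_force: [-0.4, -0.2, -0.5]
grip_width: 0.0664
grip_force: 0.0
```

Call:
move_arm([
  {"hand": 8.7, "travel": [0, 0, -2], "twist": [0, 0, 0]},
  {"hand": 8.7, "travel": [0, 0, -3.5], "twist": [0, 0, 0]},
  {"hand": 8.7, "travel": [0, 0, -3.5], "twist": [0, 0, 0]},
  {"hand": 8.7, "travel": [0, 0, -3.5], "twist": [0, 0, 0]},
  {"hand": 8.7, "travel": [0, 0, -2], "twist": [0, 0, 0]},
])

```text
time: 51.78
position: [0.5913, 0.0781, 0.2662]
tool_rot: [1.0, 0.0, 0.003, 0.0]
ft_force: [0.6, 0.3, 0.7]
grip_width: 0.0862
grip_force: 0.0
```

Call:
move_arm([
  {"hand": 8.7, "travel": [0.3, -3.7, 0], "twist": [0, 0, 0]},
  {"hand": 8.7, "travel": [0.3, -3.7, 0], "twist": [0, 0, 0]},
  {"hand": 8.7, "travel": [0.3, -3.7, 0], "twist": [0, 0, 0]},
  {"hand": 8.7, "travel": [0.3, -3.7, 0], "twist": [0, 0, 0]},
  {"hand": 8.7, "travel": [0.3, -3.7, 0], "twist": [0, 0, 0]},
])

```text
time: 52.2
position: [0.6041, 0.2647, 0.262]
tool_rot: [1.0, 0.0, 0.0, -0.0]
ft_force: [0.6, 0.2, -0.0]
grip_width: 0.0871
grip_force: 0.0
```

Call:
move_arm([
  {"hand": 8.7, "travel": [0.4, -3.7, 0], "twist": [0, 0, 0]},
  {"hand": 8.7, "travel": [0.4, -3.7, 0], "twist": [0, 0, 0]},
  {"hand": 8.7, "travel": [0.4, -3.7, 0], "twist": [0, 0, 0]},
  {"hand": 8.7, "travel": [0.2, -3.3, 0], "twist": [0, 0, 0]},
  {"hand": 8.7, "travel": [0, 0, 0], "twist": [0, 0, 0]},
])

```text
time: 52.62
position: [0.617, 0.4142, 0.261]
tool_rot: [1.0, 0.003, 0.0, -0.002]
ft_force: [-0.8, -1.0, -0.1]
grip_width: 0.0866
grip_force: 0.0
```

Call:
move_arm([
  {"hand": 8.7, "travel": [0, 0, 0], "twist": [0, 0, 0]},
  {"hand": 8.7, "travel": [0, 0, 0], "twist": [0, 0, 0]},
  {"hand": 8.7, "travel": [0, 0, 0], "twist": [0, 0, 0]},
])

```text
time: 52.87
position: [0.6182, 0.4058, 0.2618]
tool_rot: [1.0, -0.0, -0.0, 0.0]
ft_force: [-0.2, 0.2, 0.6]
grip_width: 0.0867
grip_force: 0.0
```

Call:
move_arm([
  {"hand": 8.7, "travel": [0, 0.07, 2.5], "twist": [0, 0, 0]},
  {"hand": 8.7, "travel": [0, 0, 3.2], "twist": [0, 0, 0]},
  {"hand": 8.7, "travel": [0, 0, 3], "twist": [0, 0, 0]},
  {"hand": 8.7, "travel": [0, 0, 1.65], "twist": [0, 0, 0]},
  {"hand": 8, "travel": [0, 0, 0], "twist": [0, 0, 0]},
])

```text
time: 53.28
position: [0.6153, 0.403, 0.1531]
tool_rot: [1.0, -0.001, -0.005, 0.002]
ft_force: [-0.8, -1.5, -0.1]
grip_width: 0.085
grip_force: 0.0
```

Call:
move_arm([
  {"hand": 7, "travel": [0, 0, 0], "twist": [0, 0, 0]},
  {"hand": 6, "travel": [0, 0, 0], "twist": [0, 0, 0]},
  {"hand": 5, "travel": [0, 0, 0], "twist": [0, 0, 0]},
  {"hand": 4, "travel": [0, 0, 0], "twist": [0, 0, 0]},
  {"hand": 4, "travel": [0, 0, 0], "twist": [0, 0, 0]},
], force=8)

```text
time: 53.7
position: [0.619, 0.4068, 0.1602]
tool_rot: [1.0, 0.0, 0.001, -0.001]
ft_force: [0.6, -0.4, -1.0]
grip_width: 0.0551
grip_force: 0.0
```

Call:
move_arm([
  {"hand": 3.8, "travel": [0, 0, 0], "twist": [0, 0, 0]},
  {"hand": 3.6, "travel": [0, 0, 0], "twist": [0, 0, 0]},
])

```text
time: 53.87
position: [0.6183, 0.4067, 0.159]
tool_rot: [1.0, 0.0, 0.0, -0.0]
ft_force: [-1.0, -0.7, -0.1]
grip_width: 0.0419
grip_force: 0.0
```

Call:
move_arm([
  {"hand": 3.4, "travel": [0, 0.16, 0.05], "twist": [0, 0, 0]},
  {"hand": 3.2, "travel": [0, 0, 0], "twist": [0, 0, 0]},
  {"hand": 2.9, "travel": [0, 0, 0], "twist": [0, 0, 0]},
  {"hand": 2.5, "travel": [0, 0, 0], "twist": [0, 0, 0]},
  {"hand": 2, "travel": [0, 0, 0], "twist": [0, 0, 0]},
])

```text
time: 54.28
position: [0.6182, 0.4053, 0.1578]
tool_rot: [1.0, 0.0, 0.0, -0.0]
ft_force: [0.6, 0.8, 0.2]
grip_width: 0.0273
grip_force: 8.0
```

Call:
move_arm([
  {"hand": 2, "travel": [0, 0, 0], "twist": [0, 0, 0]},
  {"hand": 2, "travel": [0, 0, 0], "twist": [0, 0, 0]},
  {"hand": 2, "travel": [0, 0, 0], "twist": [0, 0, 0]},
], force=35)

```text
time: 54.53
position: [0.6181, 0.4052, 0.1578]
tool_rot: [1.0, 0.0, 0.0, -0.0]
ft_force: [0.4, 1.9, -0.7]
grip_width: 0.0271
grip_force: 35.0
```

Call:
move_arm([
  {"hand": 2, "travel": [0, 0, -1], "twist": [0, 0, 0]},
  {"hand": 2, "travel": [0, 0, -2.5], "twist": [0, 0, 0]},
  {"hand": 2, "travel": [0, 0, -3.2], "twist": [0, 0, 0]},
  {"hand": 2, "travel": [0, 0, -3.2], "twist": [0, 0, 0]},
  {"hand": 2, "travel": [0, 0, -3.2], "twist": [0, 0, 0]},
])

```text
time: 54.95
position: [0.617, 0.4039, 0.2884]
tool_rot: [1.0, 0.0, -0.002, 0.001]
ft_force: [0.7, -0.1, -4.7]
grip_width: 0.0267
grip_force: 35.0
```

Call:
move_arm([
  {"hand": 2, "travel": [0, 0, -3.2], "twist": [0, 0, 0]},
  {"hand": 2, "travel": [0, 0, -2.7], "twist": [0, 0, 0]},
  {"hand": 2, "travel": [0, 0, -1], "twist": [0, 0, 0]},
  {"hand": 2, "travel": [0, 0, 0], "twist": [0, 0, 0]},
  {"hand": 2, "travel": [0, 0, 0], "twist": [0, 0, 0]},
])

```text
time: 55.37
position: [0.6174, 0.4043, 0.3562]
tool_rot: [1.0, 0.0, -0.001, 0.001]
ft_force: [-0.7, -0.3, -6.3]
grip_width: 0.0272
grip_force: 35.0
```

Call:
move_arm([
  {"hand": 2, "travel": [-0.2, 2, 0], "twist": [0, 0, 0]},
  {"hand": 2, "travel": [-0.4, 3.5, 0], "twist": [0, 0, 0]},
  {"hand": 2, "travel": [-0.4, 3.5, 0], "twist": [0, 0, 0]},
  {"hand": 2, "travel": [-0.4, 3.5, 0], "twist": [0, 0, 0]},
  {"hand": 2, "travel": [-0.4, 3.5, 0], "twist": [0, 0, 0]},
])

```text
time: 55.78
position: [0.5978, 0.243, 0.3535]
tool_rot: [1.0, 0.001, -0.004, 0.001]
ft_force: [0.8, -1.5, -6.2]
grip_width: 0.0274
grip_force: 35.0
```

Call:
move_arm([
  {"hand": 2, "travel": [-0.4, 3.5, 0], "twist": [0, 0, 0]},
  {"hand": 2, "travel": [-0.4, 3.5, 0], "twist": [0, 0, 0]},
  {"hand": 2, "travel": [-0.4, 3.5, 0], "twist": [0, 0, 0]},
  {"hand": 2, "travel": [-0.4, 3.5, 0], "twist": [0, 0, 0]},
  {"hand": 2, "travel": [-0.4, 3.5, 0], "twist": [0, 0, 0]},
])

```text
time: 56.2
position: [0.5778, 0.0683, 0.3542]
tool_rot: [1.0, 0.0, -0.004, -0.0]
ft_force: [1.4, -1.0, -5.6]
grip_width: 0.0271
grip_force: 35.0
```

Call:
move_arm([
  {"hand": 2, "travel": [-0.4, 3.5, 0], "twist": [0, 0, 0]},
  {"hand": 2, "travel": [-0.4, 3.5, 0], "twist": [0, 0, 0]},
  {"hand": 2, "travel": [-0.3, 3.0, 0], "twist": [0, 0, 0]},
  {"hand": 2, "travel": [0, 1.2, 0], "twist": [0, 0, 0]},
  {"hand": 2, "travel": [0, 0, 0], "twist": [0, 0, 0]},
])

```text
time: 56.62
position: [0.5677, -0.0454, 0.3546]
tool_rot: [1.0, -0.002, -0.003, 0.0]
ft_force: [0.4, 0.7, -5.2]
grip_width: 0.0271
grip_force: 35.0
```

Call:
move_arm([
  {"hand": 2, "travel": [0, 0, 0], "twist": [0, 0, 0]},
  {"hand": 2, "travel": [0, 0, 0], "twist": [0, 0, 0]},
  {"hand": 2, "travel": [0, 0, 0], "twist": [0, 0, 0]},
  {"hand": 2, "travel": [0, 0, 0], "twist": [0, 0, 0]},
])

```text
time: 56.95
position: [0.5692, -0.0407, 0.3574]
tool_rot: [1.0, 0.001, -0.001, -0.0]
ft_force: [0.3, 0.4, -6.0]
grip_width: 0.027
grip_force: 35.0
```

Call:
move_arm([
  {"hand": 2, "travel": [0, 0.1, 2], "twist": [0, 0, 0]},
  {"hand": 2, "travel": [0, 0, 3.2], "twist": [0, 0, 0]},
  {"hand": 2, "travel": [0, 0, 3.2], "twist": [0, 0, 0]},
  {"hand": 2, "travel": [0, 0, 3.2], "twist": [0, 0, 0]},
  {"hand": 2, "travel": [0, 0, 3.2], "twist": [0, 0, 0]},
])

```text
time: 57.37
position: [0.5697, -0.042, 0.209]
tool_rot: [1.0, 0.001, 0.001, 0.0]
ft_force: [1.3, -0.1, -6.0]
grip_width: 0.0273
grip_force: 35.0
```

Call:
move_arm([
  {"hand": 2, "travel": [0, 0, 2.7], "twist": [0, 0, 0]},
  {"hand": 2, "travel": [0, 0, 1.5], "twist": [0, 0, 0]},
  {"hand": 2, "travel": [0, 0, 0.9], "twist": [0, 0, 0]},
  {"hand": 2, "travel": [0, 0, 0.3], "twist": [0, 0, 0]},
  {"hand": 2, "travel": [0, 0, 0], "twist": [0, 0, 0]},
])

```text
time: 57.78
position: [0.5699, -0.0427, 0.1558]
tool_rot: [1.0, 0.001, 0.0, -0.0]
ft_force: [0.5, 0.6, -5.6]
grip_width: 0.027
grip_force: 35.0
```

Call:
move_arm([
  {"hand": 2, "travel": [0, 0, 0], "twist": [0, 0, 0]},
  {"hand": 2, "travel": [0, 0, 0], "twist": [0, 0, 0]},
  {"hand": 2, "travel": [0, 0, 0], "twist": [0, 0, 0]},
  {"hand": 2, "travel": [0, 0, 0], "twist": [0, 0, 0]},
  {"hand": 2, "travel": [0, 0, 0], "twist": [0, 0, 0]},
])

```text
time: 58.2
position: [0.5698, -0.0433, 0.1566]
tool_rot: [1.0, 0.0, 0.001, 0.0]
ft_force: [0.3, -0.4, -5.5]
grip_width: 0.0272
grip_force: 35.0
```

Call:
move_arm([
  {"hand": 2, "travel": [-0.05, -0.12, 0.7], "twist": [0, 0, 0]},
  {"hand": 2, "travel": [0, 0, 0.3], "twist": [0, 0, 0]},
  {"hand": 2, "travel": [0, 0, 0], "twist": [0, 0, 0]},
  {"hand": 2, "travel": [0, 0, 0], "twist": [0, 0, 0]},
  {"hand": 2, "travel": [0, 0, 0], "twist": [0, 0, 0]},
])

```text
time: 58.62
position: [0.569, -0.0419, 0.1456]
tool_rot: [1.0, 0.0, -0.0, -0.0]
ft_force: [0.3, -0.9, -5.1]
grip_width: 0.0275
grip_force: 35.0
```

Call:
move_arm([
  {"hand": 2, "travel": [0, 0, 0.1], "twist": [0, 0, 0]},
  {"hand": 2, "travel": [0, 0, 0], "twist": [0, 0, 0]},
  {"hand": 2, "travel": [0, 0, 0], "twist": [0, 0, 0]},
])

```text
time: 58.87
position: [0.569, -0.0419, 0.1449]
tool_rot: [1.0, 0.0, -0.0, -0.0]
ft_force: [-0.1, 0.1, -5.9]
grip_width: 0.0271
grip_force: 35.0
```

Call:
move_arm([
  {"hand": 2, "travel": [0, 0, 0.1], "twist": [0, 0, 0]},
  {"hand": 2, "travel": [0, 0, 0], "twist": [0, 0, 0]},
])

```text
time: 59.03
position: [0.5691, -0.0419, 0.1438]
tool_rot: [1.0, 0.0, 0.0, 0.0]
ft_force: [-0.0, -0.0, -6.3]
grip_width: 0.0274
grip_force: 35.0
```

Call:
move_arm([
  {"hand": 2, "travel": [0, 0, 0.08], "twist": [0, 0, 0]},
  {"hand": 2, "travel": [0, 0, 0], "twist": [0, 0, 0]},
])

```text
time: 59.2
position: [0.5695, -0.042, 0.1438]
tool_rot: [1.0, 0.0, 0.001, 0.0]
ft_force: [-0.3, 0.1, -1.4]
grip_width: 0.0268
grip_force: 35.0
```

Call:
move_arm([
  {"hand": 2, "travel": [0, 0, 0.03], "twist": [0, 0, 0]},
  {"hand": 2, "travel": [0, 0, 0], "twist": [0, 0, 0]},
])

```text
time: 59.37
position: [0.5697, -0.042, 0.1437]
tool_rot: [1.0, 0.0, 0.001, 0.0]
ft_force: [-0.9, 0.1, 2.9]
grip_width: 0.027
grip_force: 35.0
```

Seated. I'll release, rise clear, and retreat to the left over the board so nothing blocks the view.

Call:
move_arm([
  {"hand": 3.2, "travel": [0, 0, 0], "twist": [0, 0, 0]},
  {"hand": 4, "travel": [0, 0, 0], "twist": [0, 0, 0]},
  {"hand": 6, "travel": [0, 0, 0], "twist": [0, 0, 0]},
  {"hand": 7, "travel": [0, 0, 0], "twist": [0, 0, 0]},
  {"hand": 7, "travel": [0, 0, 0], "twist": [0, 0, 0]},
])

```text
time: 59.78
position: [0.569, -0.0421, 0.1427]
tool_rot: [1.0, 0.0, 0.0, 0.0]
ft_force: [0.0, 0.6, -0.1]
grip_width: 0.0513
grip_force: 0.0
```

Call:
move_arm([
  {"hand": 8.7, "travel": [0, 0, -1.5], "twist": [0, 0, 0]},
  {"hand": 8.7, "travel": [0, 0, -3], "twist": [0, 0, 0]},
  {"hand": 8.7, "travel": [0, 0, -3.5], "twist": [0, 0, 0]},
  {"hand": 8.7, "travel": [0, 0, -3.5], "twist": [0, 0, 0]},
  {"hand": 8.7, "travel": [0, 0, -1.5], "twist": [0, 0, 0]},
])

```text
time: 60.2
position: [0.5714, -0.0426, 0.2776]
tool_rot: [1.0, 0.0, 0.004, 0.001]
ft_force: [0.5, -0.0, -0.6]
grip_width: 0.0829
grip_force: 0.0
```

Call:
move_arm([
  {"hand": 8.7, "travel": [-1.5, -3.6, 0], "twist": [0, 0, 0]},
  {"hand": 8.7, "travel": [-1.5, -3.6, 0], "twist": [0, 0, 0]},
  {"hand": 8.7, "travel": [-1.5, -3.6, 0], "twist": [0, 0, 0]},
  {"hand": 8.7, "travel": [-1.5, -3.6, 0], "twist": [0, 0, 0]},
  {"hand": 8.7, "travel": [-1.5, -3.6, 0], "twist": [0, 0, 0]},
])

```text
time: 60.62
position: [0.4929, 0.1392, 0.2728]
tool_rot: [1.0, -0.0, 0.0, -0.0]
ft_force: [1.6, 0.3, 0.9]
grip_width: 0.0869
grip_force: 0.0
```

Call:
move_arm([
  {"hand": 8.7, "travel": [-1.5, -3.6, 0], "twist": [0, 0, 0]},
  {"hand": 8.7, "travel": [-1.5, -3.6, 0], "twist": [0, 0, 0]},
  {"hand": 8.7, "travel": [-1, -3.6, 0], "twist": [0, 0, 0]},
  {"hand": 8.7, "travel": [-1, -3.6, 0], "twist": [0, 0, 0]},
  {"hand": 8.7, "travel": [-1, -3.6, 0], "twist": [0, 0, 0]},
])

```text
time: 61.03
position: [0.4328, 0.3196, 0.2729]
tool_rot: [1.0, 0.0, 0.0, 0.0]
ft_force: [0.5, -0.8, -0.1]
grip_width: 0.0871
grip_force: 0.0
```

Run:
```python
from h import *
f,K,T=cam('scene'); g,K2,T2=cam('top'); np.savez('end.npz',f=f,g=g); print(robot.get_obs()['position'])
s=np.load('scene0.npz')['f'];t=np.load('top0.npz')['f']
def rs(im,x0,y0,x1,y1): return cv2.resize(im[y0:y1,x0:x1,::-1],(400,300),interpolation=cv2.INTER_CUBIC)
cv2.imwrite('pics/end.png',np.vstack([np.hstack([rs(t,215,165,395,300),rs(g,215,165,395,300)]),np.hstack([rs(f,240,180,400,300),rs(g,440,160,600,280)])]))
yel=lambda h:(h[...,0]>12)&(h[...,0]<32)&(h[...,1]>80)&(h[...,2]>120)
for n,a,b in(('scene',s,f),('top',t,g)):
    B={'scene':dict(tallknob=(324,224,338,238),shortknob=(310,206,323,219),collar=(266,196,288,219),bowl=(284,205,310,235)),'top':dict(tallknob=(260,182,275,197),shortknob=(296,227,311,242),collar=(336,190,360,216),bowl=(328,252,376,300))}[n]
    for k,bx in B.items(): print(n,k,[blob(i,bx,white)[0].tolist() for i in(a,b)])
    bx={'scene':(340,220,385,260),'top':(222,234,270,282)}[n]; print(n,'candle',[blob(i,bx,yel)[0].tolist() for i in(a,b)])
    bx={'scene':(300,200,348,300),'top':(245,170,325,262)}[n]; print(n,'copper',[blob(i,bx,copper) for i in(a,b)])
```

```text
[0.43175132 0.32256248 0.27273854]
scene tallknob [[330.57, 230.67], [330.5, 230.23]]
scene shortknob [[316.28, 213.66], [316.51, 213.75]]
scene collar [[278.17, 207.57], [277.8, 207.47]]
scene bowl [[295.96, 216.7], [295.93, 216.82]]
scene candle [[361.9, 237.8], [361.9, 237.79]]
scene copper [(array([326.39, 253.41]), [5, 12, 43, 88, 2179]), (array([325.54, 251.11]), [0, 12, 48, 85, 2329])]
top tallknob [[266.92, 189.92], [267.09, 190.28]]
top shortknob [[302.56, 234.47], [302.3, 234.16]]
top collar [[348.03, 202.57], [348.67, 202.31]]
top bowl [[351.17, 275.49], [351.16, 275.47]]
top candle [[245.46, 257.38], [245.45, 257.39]]
top copper [(array([270.83, 200.61]), [7, 6, 37, 49, 1203]), (array([271.07, 200.94]), [7, 7, 37, 48, 1216])]
```

View pics/end.png

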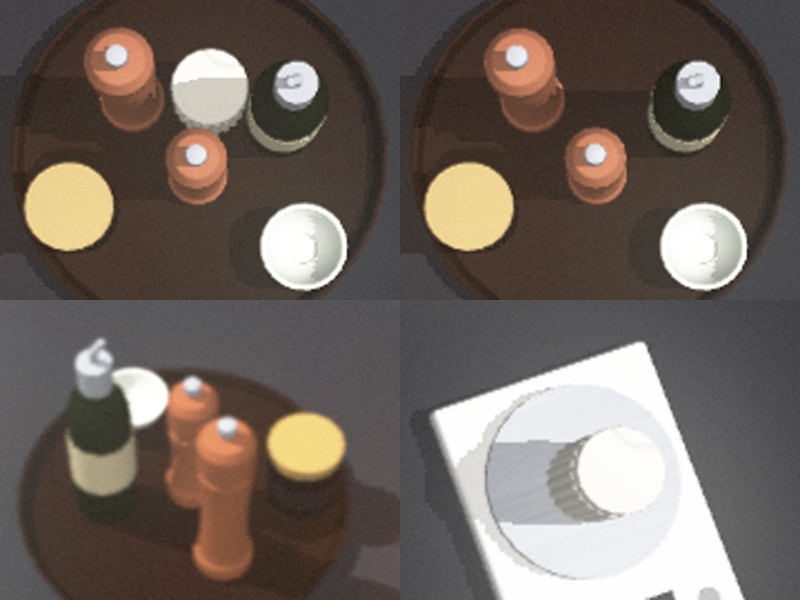

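Top row is before and after: the mills (knobs ~(516,56), (595,153)) and the bottle (~(697,82)) are back within about 1 mm. The candle and bowl have not moved, and the crock (~(621,471)) sits about 3 mm from the pan's centre. Handing in.

Call:
move_arm([
  {"hand": 8.7, "travel": [0, 0, 0], "twist": [0, 0, 0]},
  {"hand": 8.7, "travel": [0, 0, 0], "twist": [0, 0, 0]},
  {"hand": 8.7, "travel": [0, 0, 0], "twist": [0, 0, 0]},
])

```text
time: 61.38
position: [0.4341, 0.3168, 0.2726]
tool_rot: [1.0, -0.0, -0.0, 0.0]
ft_force: [1.0, 0.0, 0.2]
grip_width: 0.0871
grip_force: 0.0
```

```bash
python3 -c "
from rig import robot
print(robot.hand_in())"
```

```text
the job is handed in; nothing more can be done
None
```

The job is handed in at about 61 s: the salt crock stands about 3 mm from the centre of the scale pan, the bottle and both mills are back within about 1 mm of where they stood, and the candle jar and pinch bowl have not moved.

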